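# Take the worn closing clip off the first-aid box with the forked spring-bar tool

## Task

The first-aid box's closing clip is worn and has to come off: take the forked tool from its rack, set its fork over the spring bar's bare neck beside the collar, squeeze the bar sideways until its end is out of the lug, feeling for the stop and not forcing the bar or levering on the box, and swing that end clear of the lug. Then put the tool back in its slot in the rack, all the way down, draw the freed clip off the box and lay it in the saucer. Leave the other things on the shelf where they are.

Things in the scene. Friction and masses are not known exactly. Their poses are not given: they have to be found in the camera images.
- first_aid_box: Red plastic first-aid box, screwed to the shelf, 160 (x) x 210 (y) x 80 mm high; origin at the centre of its underside, z up, -x its front. The flat lid top is at z = 80 mm. Two red lugs stand on the lid on the line x = -58 mm, inner faces at y = +46 and -46 mm, each 18 (x) x 9 (y) x 20 mm high with a 9 mm square hole through it along y. A spring bar between them holds the closing clip.
- lug_sprung (a point): Centre of the hole at the inner face of the +y lug (box frame: x -58, y +46, z 90 mm). The box's axes. The spring-loaded end of the bar sits in this lug, 8 mm deep.
- lug_plain (a point): Centre of the hole at the inner face of the -y lug (box frame: x -58, y -46, z 90 mm). The box's axes. The bar's plain, unsprung end (a 6 mm pin fixed to the clip) sits in this lug, 6.5 mm deep: with the other end free, draw the clip along the bar, away from this lug, to get it out.
- clip: Steel closing clip, thrown open, resting on the lid, held only by its bar (about 1.5 mm of play every way); 105 mm over the bar ends, 110 g. Origin on its underside, below the middle of the bar line; y along the bar to the sprung end, +x from the bar to the upright leg, z up. A barrel of 20 mm diameter surrounds the bar (axis at z 10) from y -44.5 to +14.5, an end knuckle from +40 to +44.5; the plain pin sticks out of it to y -52.5 mm.
- clip_leg (a point): The place to pinch the clip: on its upright leg, 40 mm above its underside (clip frame x 29, y -14, z 40 mm). The clip's axes. The leg is 8 mm thick (x 25 to 33), y -42 to +14 and 52 mm high above the lid; a 5 mm plate on the lid (its front edge at x 17 beside the neck) joins it to the barrel and end knuckle; the barrel's top is at z 20, its back 15 mm in front of the leg: keep thick fingers above the barrel.
- clip_mid (a point): Middle of the clip (clip frame: x 14, y -4, z 15 mm). The clip's axes.
- collar (a point): Centre of the outer (+y) face of the spring bar's collar, on the bar's axis, 10 mm above the lid. The clip's axes. The collar is a disc of 17 mm diameter, 4 mm thick; between it and the clip's end knuckle (next to the +y lug) 10 mm of bare 6 mm neck lie open from above. Pushed to -y, collar and bar end slide into the barrel against a spring: 4.2 N to start, 0.7 N more per mm, hard stop after 10 mm.
- bar_tip (a point): End of the spring bar's sprung pin (6 mm diameter), on its axis, 24 mm beyond the collar's outer face. The clip's axes. Once past the lug's inner face (box y below 46 mm) it can be swung along the box's x, the clip turning about its plain end; 12 mm or more off the lugs' line it is past the side of the lug and cannot spring back.
- tool_grip (a point): On the axis of the forked tool, in its black handle, 75 mm above the fork's tip: the place to hold it, across the handle's 16 mm thickness (tool's y). The handle is 24 (x) x 16 (y) mm, from 48 to 125 mm above the tip. z points from the fork to the handle end, y is across the flat of the blade. 130 g.
- tool_tip (a point): Middle of the fork's end, between the prong tips. The tool's axes. The steel blade is 24 wide (x) and 5 mm thick (y), 42 mm long below a 34 x 28 x 6 mm bolster; its end is a fork: two prongs 7 mm wide either side of a slot 10 mm wide and 18 mm deep. Fits over the bar's neck with the blade's flat against the collar (tool's y along the bar, either way round).
- fork_tool: The forked spring-bar tool as a whole; origin at the fork's tip. Stands upright in the rack's slot, fork down.
- tool_bolster (a point): Centre of the underside of the tool's bolster, 42 mm above the fork's tip.
- tool_rack: Wooden tool rack, fixed, 100 (x) x 110 (y) x 55 mm high; origin at the centre of its underside. A screwdriver with a black round handle (20 mm diameter, up to 125 mm above the shelf) stands in it at x 34, y 30 mm.
- rack_slot (a point): Centre of the mouth of the forked tool's slot in the rack's top face (rack frame: x -22, y 0, z 55 mm). The rack's axes. The slot is 34 (x) x 15 (y) mm and goes right through; the tool's bolster rests on the face around it, with the tool's x along the slot (either way round).
- saucer: White ceramic saucer, 156 mm across, 20 mm high, 280 g, loose; origin at the centre of its underside.
- saucer_in (a point): Centre of the saucer's inner floor.
- torch: Silver torch, 170 mm, lying: leave alone.
- plug_adaptor: Black plastic plug adaptor, 62 x 56 x 34 mm: leave alone.
- bottle_opener: Flat stainless steel bottle opener, 125 mm: leave alone.
- tape_roll: Roll of black insulating tape, 68 mm across: leave alone.
- padlock: Brass padlock, 75 mm high: leave alone.
- bulb_carton: Cardboard lamp carton, 64 x 64 x 110 mm: leave alone.
Things that resemble listed ones, but are neither listed nor needed, are in the scene too. Leave any orange or turquoise look-alike of the clip alone.

How it is judged:
By the outcome, as a careful person would: the job done as asked, in the order asked, and still so for the second after the job is handed in, with the robot touching nothing.
It also fails if it takes over 66 s, if anything falls off the work surface, if the arm or the gripper's body presses on something with over 40 N, if the wrist force passes 120 N, or if a joint passes its speed limit or range.

## Robot

A 6-joint arm with a two-finger parallel gripper is mounted at the origin on the work surface. World frame = base frame: x ahead of the robot, y to its left, z up, the work surface at z = 0. Lengths are in mm, angles in degrees, forces in N, time in s.
With the tool pointing down it reaches from about 250 to 775 mm from the base axis. Payload 8.9 kg.
Tool frame: the origin (TCP) lies at the very end of the fingers, on their centre line; the grasp point (between the pads) lies 19 mm behind it (grip_point_offset is the distance from the TCP to the grasp point, in mm); z points along the fingers, y is the direction in which the jaws open and shut (so a half turn about z gives the same grasp; the last joint's range is limited). The gripper opens to 85 mm and grips with 20 to 120 N. Pads are 22 mm wide; open, the fingers measure 114 mm over their backs; the gripper's body (76 mm by 85 mm) begins 54 mm behind the grasp point. The pads swing forward as they close: fully open they stand 13 mm farther back than shut.
Start: joints at [-73.47, 16.656, -8.789, 64.555, 0, 82.019], TCP at [217.808, -477.685, 231.305] pointing down, gripper open.
Joint ranges: [-144.48, 144.48], [-52.06, 99.96], [-74.48, 78.29], [-112.23, 115.85], [-86.99, 84.42], [-180, 180]. Speed limits (degrees/s): [127.2, 127.2, 159.86, 180, 180, 180].

## Interface

Orientations are given as [roll, pitch, yaw] about the fixed x, y, z axes, in that order (R = Rz(yaw) Ry(pitch) Rx(roll)).
In Python, from cell import read_state, read_camera, camera_params, job_done, boxes_of, silhouettes, tip_of, grip_point_offset gives the robot as it stands.
- The arm moves only by the tool drive_tool, never from a script. Its arguments are lists of equal length, an entry for each row: "dp": the shift along the tool's x, y, z in m, a list of three; "angular": the turn, a rotation vector about the tool's x, y, z in rad, a list of three. A call has 1 to 5 rows; each row is the pose to reach, as a shift and turn from the pose measured when the call began, along the tool's axes at that moment; what a row does not reach only later rows make up. A row lasts 1/8 s, in which the tool goes at most 62.5 mm and 10.7 degrees, less where a joint would pass 70% of its speed; a pose out of reach is approached as far as the arm can. A call with a gripper value outside its range is refused whole. "claw" is the finger opening in m, from 0 to 0.0854, set as the call begins (left out, the last holds). The fingers move at their own pace and stop on an object; the grip force is fixed at half the most. Time passes only in rows, so rows that repeat a pose let the fingers close. It gives the time, the measured TCP pose, the force and the opening at its end, in the units of the state.
- read_state(): the state, without advancing time (a new reading comes with each control period).
- read_camera(name): name is "scene" or "top"; returns the picture (400x640x3 uint8, red, green, blue); there is no depth.
- camera_params(name): a dict with "mtx" (3x3 intrinsics, pixels), "world_to_cam" (4x4, takes a point from world to camera coordinates). Camera axes: x right, y down, z forward; pixel columns grow to the right and rows downward; lengths in mm; the calibration is good to about 2 mm. A picture is of the moment at which its call begins. camera_params takes no time and is no camera call.
- job_done(): hands the job in, once; it reports no verdict.
Trained networks look in the newest picture that a camera, given by its name, has taken for a name from the list of things; names that differ only in an ending like _2 or _b are one class to them, and where a whole thing is asked for, a point or a joint stands for the part that bears it (a point fixed in the world has none). Each returns a list of dicts, best first, with "confidence" (0 to 1); they miss things now and then, are a little off and sometimes report something else, mostly with a low value. They report only what shows in the picture. A call takes as long as a camera call. They do not tell look-alikes from the thing itself.
- boxes_of(camera, label): "centre" ([x, y, z] in mm, in the coordinates of the camera as it stood for that picture, good to about 4 mm: the middle of the surface that is visible of it).
- silhouettes(camera, label): "pixels" (400x640 bool, what is visible of it).
- tip_of(camera, label): "centre" ([x, y, z] in mm, in the coordinates of the camera as it stood for that picture, good to about 4 mm: a listed point, or the origin of a listed thing).
The state is a dict: "t": time; "joints": joint angles; "qd": joint speeds; "joint_efforts": joint torques, N m; "ee_pos": TCP position; "eef_rot": TCP orientation; "contact_force": force on the tool from outside, world axes, zero at the start; "torque": the same for the moment, N m; "opening": opening from 0.0 (shut) to 1.0 (fully open).
Only numpy, scipy, OpenCV 4.12 (cv2) and the standard library are available. Lean on these libraries where they do the work, as an engineer would, in place of code of your own. Each camera call takes 0.05 s, during which the arm holds its last target.

## Working session

There is one attempt and no reset: what is moved stays moved. The work goes in short steps, Python scripts to look and compute and a tool call to move; the robot and the scene stay as the last step left them, time stands still between calls to the robot, and variables do not carry over. Pictures are saved under pics/ and viewed, and the job is handed in when it is done.

Besides the shell and the picture viewer there is one more tool, called after "Emit:" by a JSON object that holds its "name" and its "arguments". drive_tool: Moves the arm, as the interface text tells. Its arguments: {"type":"object","properties":{"dp":{"type":"array"},"angular":{"type":"array"},"claw":{"type":"number"}},"required":["dp","angular"]}

```bash
ls; mkdir -p pics; python3 - <<'E'
from cell import *
import cv2
print(read_state())
for n in ("scene","top"):
    im=read_camera(n); cv2.imwrite(f"pics/{n}0.png",im[:,:,::-1])
    p=camera_params(n); print(n,p)
print(grip_point_offset)
E
```

```text
pics
{'t': 0.0, 'joints': array([-7.34695680e+01,  1.66900965e+01, -8.83204467e+00,  6.45556851e+01,
       -4.38986037e-04,  8.20175237e+01]), 'qd': array([ 0.13321331,  0.07134782,  0.025666  ,  0.05930342,  0.08661291,
       -0.0638434 ]), 'joint_efforts': array([ 2.72426390e-03, -5.37143004e+01,  3.31371367e+01,  1.58564391e-02,
       -1.22352560e-05,  8.30885227e-06]), 'ee_pos': array([ 217.68178568, -477.24246559,  230.71537399]), 'eef_rot': array([-1.79922867e+02, -1.03730120e-02,  2.45129016e+01]), 'contact_force': array([-0.07353736, -0.24892848, -0.71099635]), 'torque': array([ 0.01357669,  0.05503362, -0.00687906]), 'opening': 0.9981656322772101}
scene {'mtx': array([[378.54374232,   0.        , 323.20308521],
       [  0.        , 378.54374232, 202.10453143],
       [  0.        ,   0.        ,   1.        ]]), 'world_to_cam': array([[ 6.88549162e-01,  7.24866053e-01,  2.16623488e-02,
        -3.94727443e+02],
       [ 4.32022142e-01, -3.86018986e-01, -8.15074359e-01,
        -1.46323647e+02],
       [-5.82457655e-01,  5.70577381e-01, -5.78951234e-01,
         1.41520187e+03],
       [ 0.00000000e+00,  0.00000000e+00,  0.00000000e+00,
         1.00000000e+00]])}
top {'mtx': array([[412.79967911,   0.        , 328.68591001],
       [  0.        , 412.79967911, 198.34517089],
       [  0.        ,   0.        ,   1.        ]]), 'world_to_cam': array([[ 2.80420260e-02, -9.99550025e-01,  1.06485408e-02,
        -2.48096739e+01],
       [-9.96912738e-01, -2.87464340e-02, -7.30659705e-02,
         5.44364412e+02],
       [ 7.33392003e-02, -8.56674816e-03, -9.97270261e-01,
         1.06460693e+03],
       [ 0.00000000e+00,  0.00000000e+00,  0.00000000e+00,
         1.00000000e+00]])}
18.700000000000003
```

View pics/scene0.png

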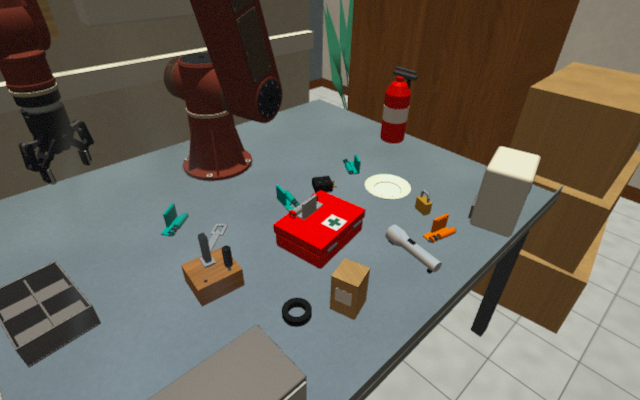

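View pics/top0.png

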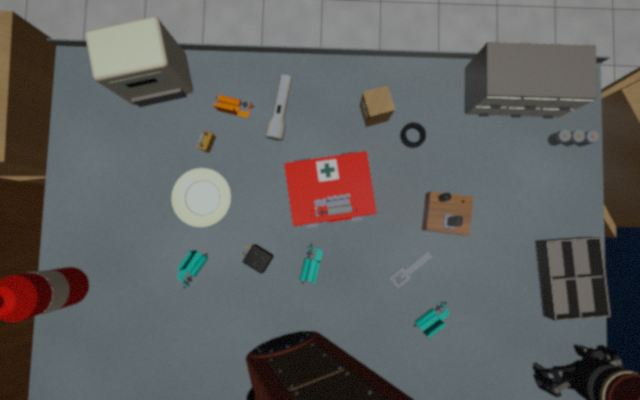

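```bash
cat > h.py <<'E'
from cell import *
import numpy as np, cv2
from scipy.optimize import least_squares
from scipy.spatial.transform import Rotation as Rn
P={n:camera_params(n) for n in ("scene","top")}
def c2w(n,p):
    M=P[n]["world_to_cam"]; return M[:3,:3].T@(np.array(p)-M[:3,3])
def proj(n,p):
    M=P[n]["world_to_cam"]; c=M[:3,:3]@np.array(p,float)+M[:3,3]; u=P[n]["mtx"]@c; return u[:2]/u[2]
def ray(n,uv,z):
    M=P[n]["world_to_cam"];R=M[:3,:3];o=-R.T@M[:3,3]
    d=R.T@np.linalg.inv(P[n]["mtx"])@np.array([uv[0],uv[1],1.]); s=(z-o[2])/d[2]; return o+s*d
np.set_printoptions(precision=1,suppress=True)
E
python3 - <<'E'
from h import *
for n in ("scene","top"):
    read_camera(n)
    for l in ["first_aid_box","lug_sprung","lug_plain","clip","clip_leg","collar","bar_tip","tool_grip","tool_tip","tool_bolster","tool_rack","rack_slot","saucer","saucer_in"]:
        r=tip_of(n,l)
        print(n,l,[(round(d["confidence"],2),c2w(n,d["centre"]),proj(n,c2w(n,d["centre"]))) for d in r][:5])
print(read_state()["t"])
E
```

```text
scene first_aid_box [(0.91, array([569.8,  -5.8,   3.2]), array([320.9, 237. ])), (0.65, array([ 782.2, -125. ,    6.1]), array([346.1, 302.6]))]
scene lug_sprung [(0.81, array([502.5,  23.1,  92.3]), array([312.7, 197.4]))]
scene lug_plain [(0.87, array([520.2, -65.1,  92.5]), array([292.9, 212.6]))]
scene clip [(0.95, array([798.1, 252.6,   0.5]), array([440.1, 236.9])), (0.77, array([ 253.7, -277.4,    0.3]), array([179.5, 226. ])), (0.74, array([374.6,  46.2,   0.6]), array([291.2, 201.2])), (0.6, array([516.5, -18.2,  84.1]), array([305.1, 207.6])), (0.55, array([346.4, 334. ,   3.8]), array([346.4, 167.4]))]
scene clip_leg [(0.94, array([775.1, 271.2,  43.7]), array([439.7, 218.8])), (0.93, array([ 223.5, -285.6,   39.1]), array([169.3, 212. ])), (0.85, array([358.9,  23.5,  44. ]), array([282.1, 190.6])), (0.63, array([546. , -28.8, 122.5]), array([309.3, 202.4])), (0.53, array([375.3, 354.3,  41.5]), array([356.6, 159.5]))]
scene collar [(0.52, array([693. , 319.6,  -1.6]), array([422.7, 211.9])), (0.51, array([795. , 223.8,   6.7]), array([434. , 239.1])), (0.49, array([ 273
[... 2411 characters left out ...]
3.5, -315.5,   92. ]), array([453.3, 220.7]))]
top tool_tip [(0.5, array([ 786. , -122. ,    4.3]), array([372.7, 111.3]))]
top tool_bolster [(0.5, array([ 492.1, -312.5,   56.8]), array([447.8, 221.5])), (0.37, array([500.5,  20.1,  91.4]), array([316.5, 214. ])), (0.36, array([513.5, -64.3,  89.3]), array([351. , 209.7]))]
top tool_rack [(0.82, array([ 518.2, -318.4,    1.7]), array([443.9, 212.1])), (0.54, array([ 493.6, -315.7,   86.8]), array([452.7, 220.7]))]
top rack_slot [(0.75, array([ 492. , -314.9,   54. ]), array([448.4, 221.6]))]
top saucer [(0.89, array([543.2, 327.3,   0.1]), array([202.5, 195.9]))]
top saucer_in [(0.6, array([544.2, 325.1,   5.3]), array([202.8, 195.4]))]
1.6
```

```bash
cat > fit.py <<'E'
from h import *
from scipy.optimize import minimize
def boxpts(sx,sy,sz):
    return np.array([[a*sx/2,b*sy/2,c*sz] for a in(-1,1) for b in(-1,1) for c in(0,1)])
def hullmask(n,pts,x,y,yaw,S=4):
    R=Rn.from_euler('z',yaw,degrees=True).as_matrix()
    q=np.array([proj(n,R@p+[x,y,0]) for p in pts])
    m=np.zeros((400*S,640*S),np.uint8)
    h=cv2.convexHull(((q+0.5)*S*16).astype(np.int32))
    cv2.fillConvexPoly(m,h,1,shift=4); return cv2.resize(m.astype(np.float32),(640,400),interpolation=cv2.INTER_AREA)
def fit(masks,pts,x0):
    def cost(v):
        return sum(np.abs(hullmask(n,pts,*v)-m).sum() for n,m in masks.items())
    r=minimize(cost,x0,method='Nelder-Mead',options=dict(initial_simplex=[x0,np.add(x0,[6,0,0]),np.add(x0,[0,6,0]),np.add(x0,[0,0,4])],xatol=.05,fatol=.2))
    return r.x,r.fun
E
python3 - <<'E'
from fit import *
ims={n:read_camera(n) for n in P}
out={}
for lab,pts,x0 in (("first_aid_box",boxpts(160,210,80),[568,-8,10.6]),("tool_rack",boxpts(100,110,55),[517,-317,0])):
    M={}
    for n in P:
        c=proj(n,[*x0[:2],40])
        s=[d for d in silhouettes(n,lab)]
        s=min(s,key=lambda d:np.hypot(*(np.argwhere(d["pixels"]).mean(0)[::-1]-c)))
        m=s["pixels"].astype(np.uint8)
        # closed hull
        cs=np.argwhere(m)[:,::-1]; print(lab,n,m.sum(),s["confidence"])
        m=cv2.morphologyEx(m,cv2.MORPH_CLOSE,np.ones((9,9)))
        if lab=="first_aid_box": m=cv2.morphologyEx(m,cv2.MORPH_OPEN,np.ones((11,11)))
        M[n]=m.astype(np.float32)
    print(fit(M,pts,x0)); 
    for n in P: print(n,fit({n:M[n]},pts,x0))
for n,(u,v),w in (("scene",(305,215),60),("top",(330,200),60),("scene",(212,260),50),("top",(449,213),40)):
    c=cv2.resize(ims[n][v-int(w*.7):v+int(w*.7),u-w:u+w],(800,560),interpolation=cv2.INTER_CUBIC); cv2.imwrite(f"pics/c_{n}_{u}.png",c[:,:,::-1])
E
```

```text
first_aid_box scene 4169 0.78
first_aid_box top 4916 0.89
(array([566.7,  -9.6,  10.1]), np.float64(1492.0))
scene (array([564.3,  -3.8,  11.7]), np.float64(624.375))
top (array([567.3, -10. ,   9.9]), np.float64(775.25))Traceback (most recent call last):
  File "<stdin>", line 9, in <module>
ValueError: min() iterable argument is empty
```

```bash
cd pics; python3 -c "
import cv2,numpy as np
a=[cv2.resize(cv2.imread(f),(400,280)) for f in ('c_scene_305.png','c_top_330.png','c_scene_212.png','c_top_449.png')]
cv2.imwrite('m1.png',np.vstack([np.hstack(a[:2]),np.hstack(a[2:])]))"
```

```text
[ WARN:0@0.018] global loadsave.cpp:275 findDecoder imread_('c_scene_305.png'): can't open/read file: check file path/integrity
Traceback (most recent call last):
cv2.error: OpenCV(4.12.0) /io/opencv/modules/imgproc/src/resize.cpp:4208: error: (-215:Assertion failed) !ssize.empty() in function 'resize'
```

```bash
python3 - <<'E'
from fit import *
ims={n:cv2.imread(f"pics/{n}0.png")[:,:,::-1] for n in P}
win={"scene":((265,185),(375,270)),"top":((275,145),(385,232))}
wr={"scene":((178,245),(248,305)),"top":((418,186),(480,240))}
Ms=[{},{}]
for n in P:
    hsv=cv2.cvtColor(ims[n].copy(),cv2.COLOR_RGB2HSV)
    h,s,v=[hsv[...,i].astype(int) for i in range(3)]
    for k,(m,w) in enumerate((((((h<8)|(h>172))&(s>170)&(v>70)),win),(((h>5)&(h<20)&(s>100)),wr))):
        z=np.zeros((400,640),np.uint8);(a,b),(c,d)=w[n]; z[b:d,a:c]=m[b:d,a:c]
        z=cv2.morphologyEx(z,cv2.MORPH_OPEN,np.ones((5,5)) if k==0 else np.ones((2,2)))
        # fill concavities
        cs,_=cv2.findContours(z,cv2.RETR_EXTERNAL,cv2.CHAIN_APPROX_NONE); c=max(cs,key=cv2.contourArea)
        f=np.zeros_like(z); cv2.fillConvexPoly(f,cv2.convexHull(c),1) if k==1 else cv2.drawContours(f,[c],-1,1,-1)
        f=cv2.morphologyEx(f,cv2.MORPH_OPEN,np.ones((13,13)))
        Ms[k][n]=f.astype(np.float32); print(n,k,f.sum())
for k,(pts,x0) in enumerate(((boxpts(160,210,80),[568,-8,10.6]),(boxpts(100,110,55),[517,-317,0]))):
    r=fit(Ms[k],pts,x0); print(r)
    for n in P: print(n,fit({n:Ms[k][n]},pts,x0))
    for n in P:
        hm=hullmask(n,pts,*r[0]); o=ims[n].copy()
        cs,_=cv2.findContours((hm>.5).astype(np.uint8),cv2.RETR_EXTERNAL,cv2.CHAIN_APPROX_NONE)
        ims[n]=cv2.drawContours(o,cs,-1,(0,255,0),1)
a=[]
for n,(u,v),w in (("scene",(318,225),60),("top",(330,190),60),("scene",(212,270),50),("top",(449,213),40)):
    a.append(cv2.resize(ims[n][v-int(w*.7):v+int(w*.7),u-w:u+w],(400,280),interpolation=cv2.INTER_CUBIC)[:,:,::-1])
cv2.imwrite('pics/m1.png',np.vstack([np.hstack(a[:2]),np.hstack(a[2:])]))
E
```

```text
scene 0 3347
scene 1 2221
top 0 3527
top 1 1628
(array([565.1,  -8.6,  11.1]), np.float64(3401.0625))
scene (array([557.4,  -0.4,  17.7]), np.float64(1300.5))
top (array([567.1, -11.2,  11.1]), np.float64(1958.9375))
(array([ 517.2, -317.3,   -4.9]), np.float64(549.625))
scene (array([ 518.9, -315.6,   -6.1]), np.float64(150.0))
top (array([ 512.8, -321.3,   -0.6]), np.float64(287.6875))
```

View pics/m1.png

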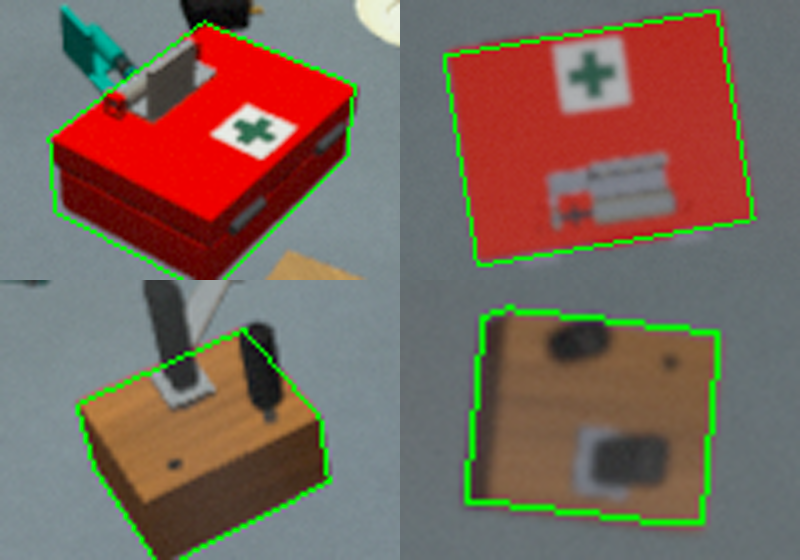

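```bash
cat > edge.py <<'E'
from h import *
from scipy.optimize import minimize
from scipy.ndimage import map_coordinates,gaussian_filter
def grad(im):
    g=0
    for c in range(3):
        f=gaussian_filter(im[...,c].astype(float),0.8); gy,gx=np.gradient(f); g=g+np.hypot(gx,gy)
    return g
def outline(n,pts,v):
    R=Rn.from_euler('z',v[2],degrees=True).as_matrix()
    q=np.array([proj(n,R@p+[v[0],v[1],0]) for p in pts])
    h=cv2.convexHull(q.astype(np.float32))[:,0]
    L=[]
    for a,b in zip(h,np.roll(h,-1,0)):
        k=max(2,int(np.hypot(*(b-a))*2)); L.append(a+(b-a)*np.linspace(0,1,k,endpoint=False)[:,None])
    return np.vstack(L)
def score(G,pts,v):
    s=0
    for n,g in G.items():
        L=outline(n,pts,v); s-=np.minimum(map_coordinates(g,[L[:,1],L[:,0]],order=1),60).mean()
    return s
def efit(G,pts,x0,d=4):
    best=None
    for dx in(-3,0,3):
     for dy in(-3,0,3):
      for da in (-2,0,2):
        x=np.add(x0,[dx,dy,da])
        r=minimize(lambda v:score(G,pts,v),x,method='Nelder-Mead',options=dict(initial_simplex=[x,x+[2,0,0],x+[0,2,0],x+[0,0,1.5]],xatol=.03,fatol=.01))
        if best is None or r.fun<best.fun: best=r
    return best.x,best.fun
E
python3 - <<'E'
from edge import *
from fit import boxpts
G={n:grad(cv2.imread(f"pics/{n}0.png")) for n in P}
for pts,x0 in ((boxpts(160,210,80),[566,-9,10.8]),(boxpts(100,110,55),[517,-317,-4])):
    print("both",efit(G,pts,x0))
    for n in P: print(n,efit({n:G[n]},pts,x0))
E
```

```text
both (array([565.6, -10.2,  10.1]), np.float64(-95.64678504659594))
scene (array([563.9,  -4.9,  10.5]), np.float64(-53.27327081844023))
top (array([566.9, -10.6,  10.1]), np.float64(-56.19056915801743))
both (array([ 514.6, -317. ,   -5.1]), np.float64(-83.05555024441699))
scene (array([ 516.4, -315.3,   -6.2]), np.float64(-54.235630818903914))
top (array([ 514. , -317.9,   -5.3]), np.float64(-30.729616398921806))
```

```bash
cat >> h.py <<'E'
def goal(pos,yaw,verbose=True):
    s=read_state(); R0=Rn.from_euler('xyz',s["eef_rot"],degrees=True)
    R1=Rn.from_euler('xyz',[180,0,yaw],degrees=True)
    d=R0.inv().apply(np.array(pos)-s["ee_pos"])/1000; w=(R0.inv()*R1).as_rotvec()
    print("t",round(s["t"],2),"pos",s["ee_pos"],"rot",s["eef_rot"],"F",s["contact_force"],"op",round(s["opening"],3))
    print("dp",d.round(4).tolist(),"ang",w.round(3).tolist(),"deg",np.degrees(np.linalg.norm(w)).round(1))
E
python3 -c "
from h import *
goal([495,-314,170],174.6)"
```

```text
t 1.85 pos [ 217.8 -477.7  231.3] rot [180.    0.   24.5] F [-1.  -0.1 -0.9] op 0.999
dp [0.3201, -0.0339, 0.0613] ang [-0.0, 0.0, -2.62] deg 150.1
```

Emit:
{"name": "drive_tool", "arguments": {"dp": [[0.32,-0.034,0.02],[0.32,-0.034,0.02],[0.32,-0.034,0.02],[0.32,-0.034,0.02],[0.32,-0.034,0.02]], "angular": [[0,0,-2.62],[0,0,-2.62],[0,0,-2.62],[0,0,-2.62],[0,0,-2.62]], "claw": 0.0854}}

```text
t: 2.48
ee_pos: [488.0, -317.8, 211.9]
eef_rot: [180.0, 0.0, 78.6]
contact_force: [-0.5, -2.2, -0.2]
opening: 0.999
```

```bash
python3 -c "
from h import *
goal([495,-314,180],174.6)"
```

```text
t 2.48 pos [ 488.  -317.8  211.9] rot [180.    0.   78.6] F [-0.5 -2.2 -0.2] op 0.999
dp [0.0051, 0.006, 0.0319] ang [0.0, 0.001, -1.676] deg 96.0
```

Emit:
{"name": "drive_tool", "arguments": {"dp": [[0.005,0.006,0.03],[0.005,0.006,0.03],[0.005,0.006,0.03],[0.005,0.006,0.03],[0.005,0.006,0.03]], "angular": [[0,0,-1.676],[0,0,-1.676],[0,0,-1.676],[0,0,-1.676],[0,0,-1.676]]}}

```text
t: 3.1
ee_pos: [495.0, -314.1, 181.9]
eef_rot: [-180.0, 0.0, 132.3]
contact_force: [-0.3, -0.2, -0.4]
opening: 1.001
```

```bash
python3 -c "
from h import *
goal([495,-314,160],174.6)"
```

```text
t 3.1 pos [ 495.  -314.1  181.9] rot [-180.     0.   132.3] F [-0.3 -0.2 -0.4] op 1.001
dp [0.0, 0.0001, 0.0219] ang [-0.0, 0.0, -0.738] deg 42.3
```

Emit:
{"name": "drive_tool", "arguments": {"dp": [[0,0,0.01],[0,0,0.01],[0,0,0.01],[0,0,0.01],[0,0,0.01]], "angular": [[0,0,-0.738],[0,0,-0.738],[0,0,-0.738],[0,0,-0.738],[0,0,-0.738]]}}

```text
t: 3.72
ee_pos: [494.9, -314.1, 171.8]
eef_rot: [-180.0, -0.0, 174.5]
contact_force: [0.5, -0.0, -0.3]
opening: 0.999
```

```bash
python3 - <<'E'
from h import *
goal([495,-314,71],174.6)
a=[]
for n,(u,v),w in (("scene",(210,235),60),("top",(452,215),50)):
    im=read_camera(n); c=im[v-int(w*.7):v+int(w*.7),u-w:u+w]; a.append(cv2.resize(c,(400,280),interpolation=cv2.INTER_CUBIC)[:,:,::-1])
cv2.imwrite("pics/g1.png",np.hstack(a))
E
```

```text
t 3.73 pos [ 494.9 -314.1  171.8] rot [-180.    -0.   174.5] F [ 0.5 -0.  -0.3] op 0.999
dp [-0.0001, 0.0001, 0.1008] ang [-0.0, -0.0, -0.002] deg 0.1
```

View pics/g1.png

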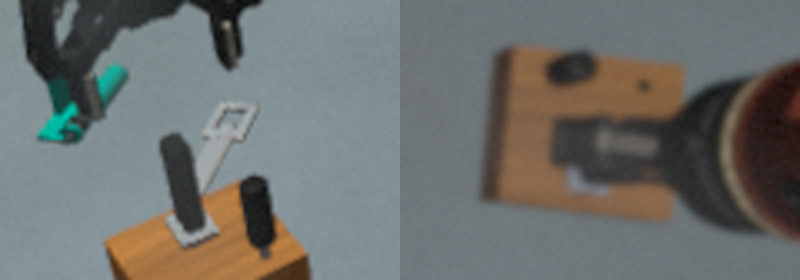

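The fingers straddle the black handle (scene crop, handle at px ~(208,237)). Descending.

Emit:
{"name": "drive_tool", "arguments": {"dp": [[0,0,0.03],[0,0,0.06],[0,0,0.09],[0,0,0.1],[0,0,0.1]], "angular": [[0,0,0],[0,0,0],[0,0,0],[0,0,0],[0,0,0]]}}

```text
t: 4.45
ee_pos: [494.8, -314.0, 71.8]
eef_rot: [180.0, -0.0, 174.3]
contact_force: [1.2, 0.6, 0.4]
opening: 1.0
```

Emit:
{"name": "drive_tool", "arguments": {"dp": [[0,0,0.0],[0,0,0.0],[0,0,0.0],[0,0,0.0],[0,0,0.0]], "angular": [[0,0,0],[0,0,0],[0,0,0],[0,0,0],[0,0,0]], "claw": 0.008}}

```text
t: 5.08
ee_pos: [495.1, -314.2, 72.2]
eef_rot: [-180.0, -0.0, 174.3]
contact_force: [-0.6, 0.8, 4.6]
opening: 0.178
```

Emit:
{"name": "drive_tool", "arguments": {"dp": [[0,0,-0.02],[0,0,-0.06],[0,0,-0.11],[0,0,-0.14],[0,0,-0.14]], "angular": [[0,0,0],[0,0,0],[0,0,0],[0,0,0],[0,0,0]]}}

```text
t: 5.7
ee_pos: [496.1, -315.0, 214.2]
eef_rot: [-179.9, 0.2, 174.3]
contact_force: [0.3, 0.2, -2.1]
opening: 0.175
```

```bash
python3 - <<'E'
from h import *
s=read_state()
a=[];
b=np.array([566.5,-10.5,0]); Rb=Rn.from_euler('z',10.3,degrees=True)
t=b+Rb.apply([-58,35,0]); print("neck xy",t)
for n,(u,v),w in (("scene",(210,215),60),("top",(452,215),50)):
    im=read_camera(n); c=im[v-int(w*.7):v+int(w*.7),u-w:u+w]; a.append(cv2.resize(c,(400,280),interpolation=cv2.INTER_CUBIC)[:,:,::-1])
    for l in("tool_tip","tool_grip","tool_bolster","rack_slot"): 
        r=tip_of(n,l); print(n,l,[(round(d["confidence"],2),c2w(n,d["centre"])) for d in r][:2])
cv2.imwrite("pics/g2.png",np.hstack(a))
goal([t[0],t[1],215],190.3)
E
```

```text
neck xy [503.2  13.6   0. ]
scene tool_tip [(0.71, array([ 495.3, -311.3,  155.8])), (0.62, array([500.6,  22.9,  89.9]))]
scene tool_grip [(0.8, array([ 500.8, -314.7,  230.4]))]
scene tool_bolster [(0.76, array([ 498. , -311.9,  197.4]))]
scene rack_slot [(0.74, array([ 495.2, -311.8,   55.8]))]
top tool_tip [(0.59, array([ 492.3, -311.2,  228.6])), (0.54, array([ 496. , -310.5,  148.7]))]
top tool_grip [(0.43, array([ 493.9, -314.2,  229.1]))]
top tool_bolster []
top rack_slot [(0.71, array([ 487. , -312.6,   55.5]))]
t 6.2 pos [ 494.9 -314.1  211.7] rot [180.   -0.  174.3] F [ 0.  -1.3 -1.6] op 0.182
dp [0.0246, 0.3268, -0.0032] ang [0.0, -0.001, -0.28] deg 16.0
```

View pics/g2.png

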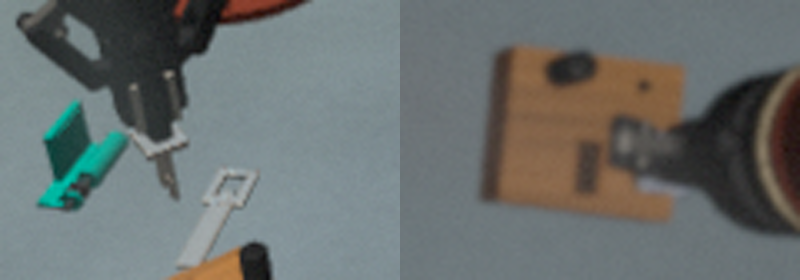

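Emit:
{"name": "drive_tool", "arguments": {"dp": [[0.0246,0.327,-0.003],[0.0246,0.327,-0.003],[0.0246,0.327,-0.003],[0.0246,0.327,-0.003],[0.0246,0.327,-0.003]], "angular": [[0,0,-0.28],[0,0,-0.28],[0,0,-0.28],[0,0,-0.28],[0,0,-0.28]]}}

```text
t: 6.82
ee_pos: [502.6, 0.1, 214.8]
eef_rot: [180.0, 0.0, -169.7]
contact_force: [0.4, 0.3, -2.1]
opening: 0.178
```

```bash
python3 - <<'E'
from h import *
goal([503.2,13.6,215],190.3)
E
```

```text
t 6.83 pos [502.6   0.1 214.8] rot [ 180.     0.  -169.7] F [ 0.4  0.3 -2.1] op 0.178
dp [-0.003, 0.0132, -0.0002] ang [0.0, 0.0, -0.0] deg 0.0
```

Emit:
{"name": "drive_tool", "arguments": {"dp": [[-0.003,0.013,0.0],[-0.003,0.013,0.02],[-0.003,0.013,0.046],[-0.003,0.013,0.046]], "angular": [[0,0,0],[0,0,0],[0,0,0],[0,0,0]]}}

```text
t: 7.32
ee_pos: [502.0, 13.1, 167.4]
eef_rot: [179.9, -0.2, -169.7]
contact_force: [-0.3, 0.7, -1.5]
opening: 0.179
```

```bash
cat > look.py <<'E'
from h import *
import sys
def look(name,sc=(305,205),tp=(325,208),w=32,sz=400,ov=()):
    a=[]
    for n,(u,v) in (("scene",sc),("top",tp)):
        im=read_camera(n); cv2.imwrite(f"pics/{name}_{n}.png",im[:,:,::-1]); c=im[v-w:v+w,u-w:u+w]
        c=cv2.resize(c,(sz,sz),interpolation=cv2.INTER_CUBIC)[:,:,::-1].copy()
        for p,col in ov:
            q=(proj(n,p)-[u-w,v-w]+.5)*sz/(2*w); cv2.circle(c,tuple(int(x) for x in q),3,col,-1)
        a.append(c)
    cv2.imwrite(f"pics/{name}.png",np.hstack(a))
E
python3 - <<'E'
from look import *
look("n1")
goal([503.2,13.6,150],190.3)
for n in P:
    for l in("tool_tip","collar","bar_tip","lug_sprung","tool_bolster"): 
        r=tip_of(n,l); print(n,l,[(round(d["confidence"],2),c2w(n,d["centre"])) for d in r if c2w(n,d["centre"])[2]>60][:2])
E
```

```text
t 7.42 pos [503.5  13.  169.4] rot [ 180.     0.  -169.8] F [ 1.4 -0.6 -1.8] op 0.178
dp [0.0002, 0.0007, 0.0194] ang [0.0, 0.0, -0.001] deg 0.1
scene tool_tip [(0.53, array([500.7,  15.3, 108.1]))]
scene collar []
scene bar_tip []
scene lug_sprung [(0.67, array([500.4,  22.2,  92.1]))]
scene tool_bolster [(0.73, array([503.4,  15.5, 150.3])), (0.26, array([542.9, -28.4, 119.3]))]
top tool_tip []
top collar []
top bar_tip []
top lug_sprung []
top tool_bolster []
```

View pics/n1.png

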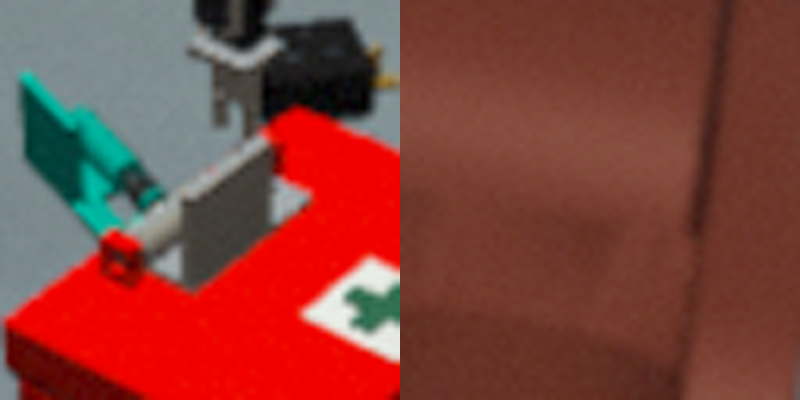

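```bash
python3 - <<'E'
from h import *
im=cv2.imread("pics/n1_scene.png"); u,v,w=305,205,32
tcp=np.array([503.5,13.0,169.4]); ang=10.3
R=Rn.from_euler('z',ang,degrees=True)
zt=tcp[2]-59.2
c=im[v-w:v+w,u-w:u+w]; S=12; c=cv2.resize(c,None,fx=S,fy=S,interpolation=cv2.INTER_CUBIC)
def dr(L,col,cl=True):
    q=np.array([(proj("scene",p)-[u-w,v-w]+.5)*S for p in L]).astype(np.int32); cv2.polylines(c,[q],cl,col,1)
def tl(x,y,z): return [tcp[0],tcp[1],zt]+R.apply([x,y,z])
for y in(-2.5,2.5):
    dr([tl(*p) for p in [(-12,y,0),(-5,y,0),(-5,y,18),(5,y,18),(5,y,0),(12,y,0),(12,y,42),(-12,y,42)]],(0,255,0))
dr([tl(*p) for p in [(-17,-14,42),(17,-14,42),(17,14,42),(-17,14,42)]],(255,0,0))
dr([tl(*p) for p in [(-17,-14,48),(17,-14,48),(17,14,48),(-17,14,48)]],(255,0,0))
b=np.array([566.5,-10.5,0]); Rb=Rn.from_euler('z',10.3,degrees=True)
def bx(x,y,z): return b+Rb.apply([x,y,z])
dr([bx(*p) for p in [(-80,-105,80),(80,-105,80),(80,105,80),(-80,105,80)]],(0,255,255))
for s in(-1,1):
    for yy in(46,55):
        dr([bx(*p) for p in [(-67,s*yy,80),(-49,s*yy,80),(-49,s*yy,100),(-67,s*yy,100)]],(0,255,255))
def cl(x,y,z): return bx(-58+x,y,80+z)
for x in (25,33): dr([cl(*p) for p in [(x,-42,0),(x,14,0),(x,14,52),(x,-42,52)]],(255,255,0))
cv2.imwrite("pics/ov1.png",c[100:700])
E
```

```text
(no output)
```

View pics/ov1.png

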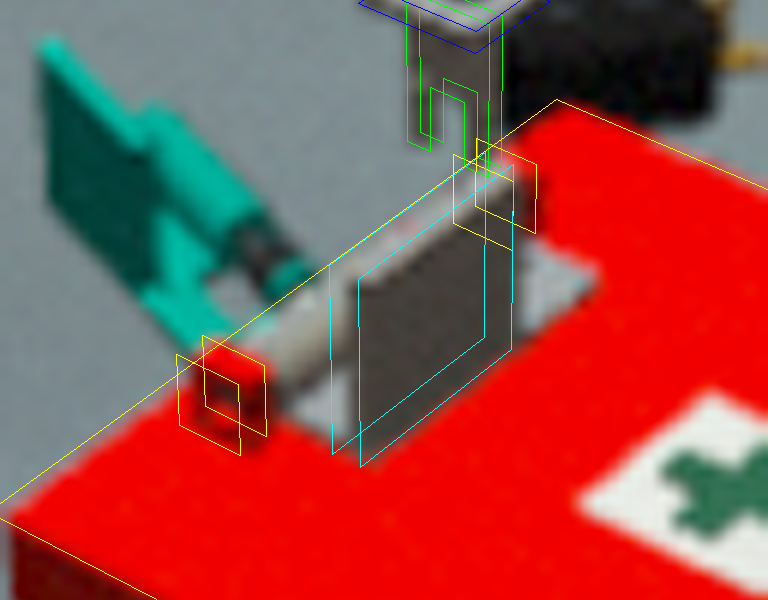

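```bash
cat > ov.py <<'E'
from h import *
def crop(n,path,u,v,w,h,S):
    im=cv2.imread(path); c=cv2.resize(im[v-h:v+h,u-w:u+w],None,fx=S,fy=S,interpolation=cv2.INTER_CUBIC)
    def dr(L,col,off=(0,0),cl=True):
        q=np.array([(proj(n,p)+off-[u-w,v-h]+.5)*S for p in L]).astype(np.int32); cv2.polylines(c,[q],cl,col,1)
    return c,dr
def toolmodel(tip,yaw):
    R=Rn.from_euler('z',yaw,degrees=True); f=lambda x,y,z: np.array(tip)+R.apply([x,y,z])
    L=[]
    for y in(-2.5,2.5): L.append([f(*p) for p in [(-12,y,0),(-5,y,0),(-5,y,18),(5,y,18),(5,y,0),(12,y,0),(12,y,42),(-12,y,42)]])
    for z in(42,48): L.append([f(*p) for p in [(-17,-14,z),(17,-14,z),(17,14,z),(-17,14,z)]])
    for z in(48,125): L.append([f(*p) for p in [(-12,-8,z),(12,-8,z),(12,8,z),(-12,8,z)]])
    return L
def boxmodel(x,y,yaw):
    b=np.array([x,y,0]); Rb=Rn.from_euler('z',yaw,degrees=True); bx=lambda *p:b+Rb.apply(p)
    L=[[bx(*p) for p in [(-80,-105,80),(80,-105,80),(80,105,80),(-80,105,80)]]]
    for s in(-1,1):
        for yy in(46,55): L.append([bx(*p) for p in [(-67,s*yy,80),(-49,s*yy,80),(-49,s*yy,100),(-67,s*yy,100)]])
    return L
def clipmodel(x,y,yaw,cx=-58,cy=0,cyaw=0):
    b=np.array([x,y,0]); Rb=Rn.from_euler('z',yaw,degrees=True); Rc=Rn.from_euler('z',cyaw,degrees=True); f=lambda *p:b+Rb.apply([cx,cy,80]+Rc.apply(p))
    L=[[f(*p) for p in [(X,-42,0),(X,14,0),(X,14,52),(X,-42,52)]] for X in(25,33)]
    L.append([f(*p) for p in [(-10,-44.5,10),(10,-44.5,10),(10,14.5,10),(-10,14.5,10)]])
    L.append([f(*p) for p in [(-10,40,10),(10,40,10),(10,44.5,10),(-10,44.5,10)]])
    L.append([f(*p) for p in [(-8.5,26,10),(8.5,26,10),(8.5,30,10),(-8.5,30,10)]])
    return L
E
python3 - <<'E'
from ov import *
c,dr=crop("top","pics/top0.png",449,213,32,30,9)
for L in toolmodel([495,-314.1,13],-5.7): dr(L,(0,255,0))
R=Rn.from_euler('z',-5.2,degrees=True)
for z in(0,55): dr([[515,-317,z]+R.apply(p) for p in [(-50,-55,0),(50,-55,0),(50,55,0),(-50,55,0)]],(0,255,255))
d,dr2=crop("scene","pics/n1_scene.png",312,185,20,30,9)
for L in toolmodel([503.5,13,110.2],10.3): dr2(L,(0,255,0))
cv2.imwrite("pics/ov2.png",np.hstack([c[:540],d[:540]])[:, :800])
print(c.shape,d.shape)
E
```

```text
(540, 576, 3) (540, 360, 3)
```

View pics/ov2.png

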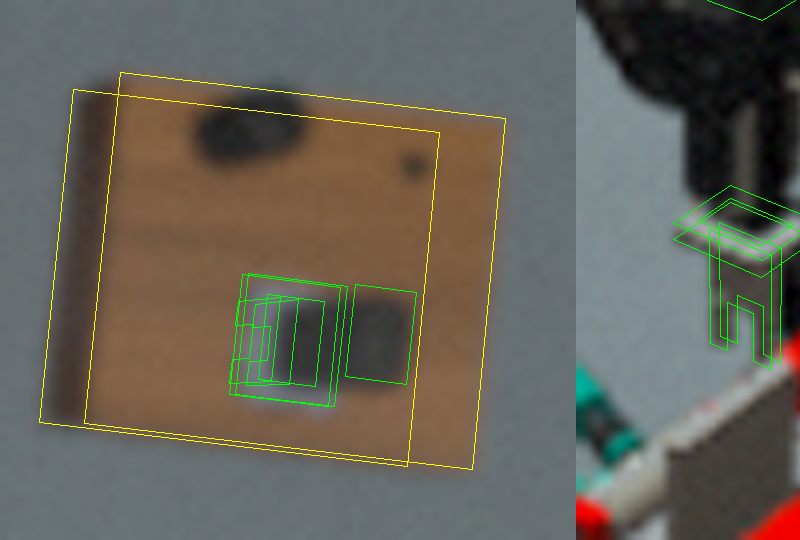

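```bash
cat > reg.py <<'E'
from ov import *
from edge import grad
from scipy.ndimage import map_coordinates
def samp(n,Ls):
    o=[]
    for L in Ls:
        q=np.array([proj(n,p) for p in L])
        for a,b in zip(q,np.roll(q,-1,0)):
            k=max(2,int(np.hypot(*(b-a))*3)); o.append(a+(b-a)*np.linspace(0,1,k)[:,None])
    return np.vstack(o)
def reg(n,path,Ls,r=3):
    g=grad(cv2.imread(path)); q=samp(n,Ls); best=[]
    for du in np.arange(-r,r+.01,.1):
        for dv in np.arange(-r,r+.01,.1):
            best.append((np.minimum(map_coordinates(g,[q[:,1]+dv,q[:,0]+du],order=1),80).mean(),du,dv))
    best.sort(reverse=True); return [tuple(np.round(b,2)) for b in best[:1]+best[20:21]]
E
python3 - <<'E'
from reg import *
T=toolmodel([503.5,13,110.2],10.3)
print("tool scene",reg("scene","pics/n1_scene.png",T[:4]),reg("scene","pics/n1_scene.png",T[:1]+T[3:4]))
T=toolmodel([495,-314.1,13],-5.7)
print("rack tool top",reg("top","pics/top0.png",[T[3],T[5]]),reg("top","pics/top0.png",[T[5]]),reg("top","pics/top0.png",[T[3]]))
print("rack tool scene",reg("scene","pics/scene0.png",[T[3],T[5]]),reg("scene","pics/scene0.png",[T[5]]),reg("scene","pics/scene0.png",[T[3]]))
for n,f in (("scene","scene0"),("top","top0")):
    B=boxmodel(566.5,-10.5,10.3); C=clipmodel(566.5,-10.5,10.3)
    print(n,"lid",reg(n,f"pics/{f}.png",B[:1]),"clipleg",reg(n,f"pics/{f}.png",C[:2]),"lug",reg(n,f"pics/{f}.png",B[1:]))
for n in P:
  for d in np.eye(3)*10: print(n,d,proj(n,[503,13,90]+d)-proj(n,[503,13,90]))
E
```

```text
tool scene [(np.float64(57.01), np.float64(1.0), np.float64(-1.1)), (np.float64(56.75), np.float64(1.2), np.float64(-1.0))] [(np.float64(60.5), np.float64(0.6), np.float64(1.0)), (np.float64(60.07), np.float64(0.5), np.float64(1.1))]
rack tool top [(np.float64(24.94), np.float64(-0.1), np.float64(1.1)), (np.float64(24.81), np.float64(-0.4), np.float64(1.1))] [(np.float64(27.14), np.float64(-0.7), np.float64(1.2)), (np.float64(27.0), np.float64(-0.9), np.float64(1.3))] [(np.float64(24.68), np.float64(3.0), np.float64(1.6)), (np.float64(24.39), np.float64(2.9), np.float64(1.4))]
rack tool scene [(np.float64(53.01), np.float64(0.0), np.float64(0.4)), (np.float64(52.56), np.float64(-0.2), np.float64(0.6))] [(np.float64(57.78), np.float64(0.0), np.float64(1.2)), (np.float64(57.39), np.float64(-0.3), np.float64(1.0))] [(np.float64(52.46), np.float64(0.0), np.float64(0.1)), (np.float64(51.93), np.float64(0.3), np.float64(0.1))]
scene lid [(np.float64(63.58), np.float64(0.9), np.float64(0.5)), (np.float64(63.21), np.float64(1.1), np.float64(0.6))] clipleg [(np.float64(59.34), np.float64(2.0), np.float64(0.8)), (np.float64(58.92), np.float64(1.7), np.float64(1.1))] lug [(np.float64(61.95), np.float64(1.6), np.float64(-3.0)), (np.float64(61.79), np.float64(1.7), np.float64(-2.8))]
top lid [(np.float64(56.69), np.float64(0.1), np.float64(0.1)), (np.float64(56.25), np.float64(0.1), np.float64(0.3))] clipleg [(np.float64(35.6), np.float64(0.6), np.float64(-1.7)), (np.float64(35.57), np.float64(0.3), np.float64(-1.5))] lug [(np.float64(28.08), np.float64(-0.3), np.float64(-1.4)), (np.float64(27.99), np.float64(-0.2), np.float64(-0.9))]
scene [10.  0.  0.] [2.4 1.5]
scene [ 0. 10.  0.] [ 2.6 -1.3]
scene [ 0.  0. 10.] [ 0.  -2.9]
top [10.  0.  0.] [ 0.1 -4.1]
top [ 0. 10.  0.] [-4.1 -0.1]
top [ 0.  0. 10.] [-0.  -0.2]
```

```bash
python3 - <<'E'
from reg import *
out=[]
for k in (0,1,2):
    d,dr=crop("scene","pics/n1_scene.png",310,187,10,15,18)
    if k:
        for L in toolmodel([503.5,13,110.2],10.3)[:4]: dr(L,(0,255,0),(0,0) if k==1 else (0.3,-0.4))
    out.append(d)
o=np.hstack(out); print(o.shape); cv2.imwrite("pics/ov3.png",o[:,:800] if o.shape[1]<=800 else cv2.resize(o,(800,int(o.shape[0]*800/o.shape[1]))))
E
```

```text
(540, 1080, 3)
```

View pics/ov3.png

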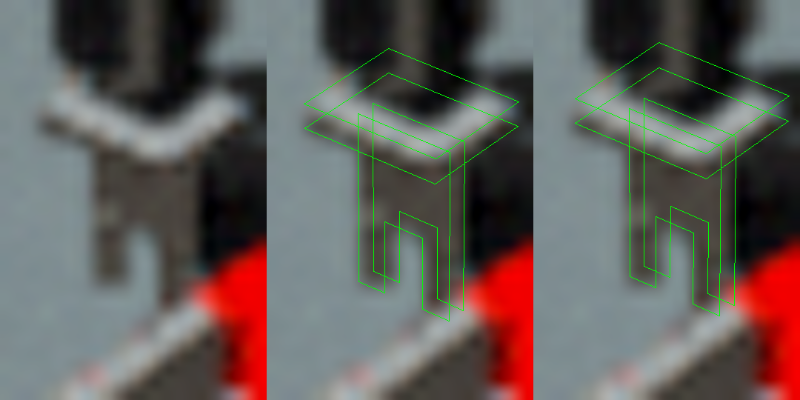

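```bash
python3 - <<'E'
from reg import *
out=[]
for k in (0,1):
    d,dr=crop("top","pics/top0.png",333,207,26,14,15)
    if k:
        for L in boxmodel(566.5,-10.5,10.3)[1:]: dr(L,(0,255,255))
        for L in clipmodel(566.5,-10.5,10.3): dr(L,(0,255,0))
    out.append(d)
cv2.imwrite("pics/ov4.png",cv2.resize(np.vstack(out),(720,775)) [:600*2])
a=np.vstack(out); print(a.shape); cv2.imwrite("pics/ov4.png",cv2.resize(a,(557,600)))
E
```

```text
(840, 780, 3)
```

View pics/ov4.png

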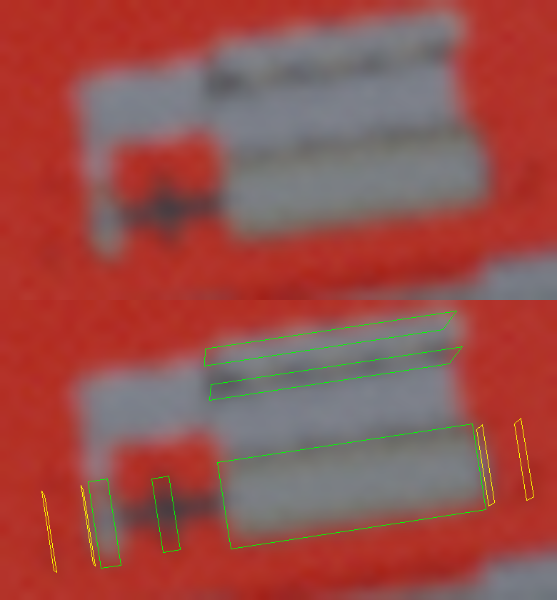

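```bash
python3 - <<'E'
from h import *
goal([507.3,13.0,155],190.3)
E
```

```text
t 7.92 pos [503.3  13.4 169. ] rot [ 180.     0.  -169.7] F [-0.5  0.2 -1.6] op 0.179
dp [-0.0038, -0.0011, 0.014] ang [0.0, 0.0, -0.0] deg 0.0
```

Emit:
{"name": "drive_tool", "arguments": {"dp": [[-0.004,-0.0005,0],[-0.004,-0.0005,0.004],[-0.004,-0.0005,0.008],[-0.004,-0.0005,0.012],[-0.004,-0.0005,0.012]], "angular": [[0,0,0],[0,0,0],[0,0,0],[0,0,0],[0,0,0]]}}

```text
t: 8.55
ee_pos: [507.0, 13.7, 156.5]
eef_rot: [180.0, -0.0, -169.7]
contact_force: [0.2, 0.1, -1.3]
opening: 0.177
```

Emit:
{"name": "drive_tool", "arguments": {"dp": [[0,0,0.003],[0,0,0.006],[0,0,0.006]], "angular": [[0,0,0],[0,0,0],[0,0,0]]}}

```text
t: 8.93
ee_pos: [506.8, 13.7, 150.3]
eef_rot: [180.0, -0.1, -169.7]
contact_force: [0.4, -0.2, -2.4]
opening: 0.177
```

Emit:
{"name": "drive_tool", "arguments": {"dp": [[0,0,0.003],[0,0,0.006],[0,0,0.0065],[0,0,0.0065]], "angular": [[0,0,0],[0,0,0],[0,0,0],[0,0,0]]}}

```text
t: 9.43
ee_pos: [506.8, 13.7, 143.8]
eef_rot: [180.0, -0.1, -169.7]
contact_force: [0.4, -0.1, -0.9]
opening: 0.18
```

```bash
python3 - <<'E'
from look import *
goal([507.3,13.0,143.5],190.3)
look("n2",w=24)
E
```

```text
t 9.43 pos [506.8  13.7 143.8] rot [ 180.    -0.1 -169.7] F [ 0.4 -0.1 -0.9] op 0.18
dp [-0.0004, -0.0008, 0.0003] ang [0.001, -0.001, -0.0] deg 0.1
```

View pics/n2.png

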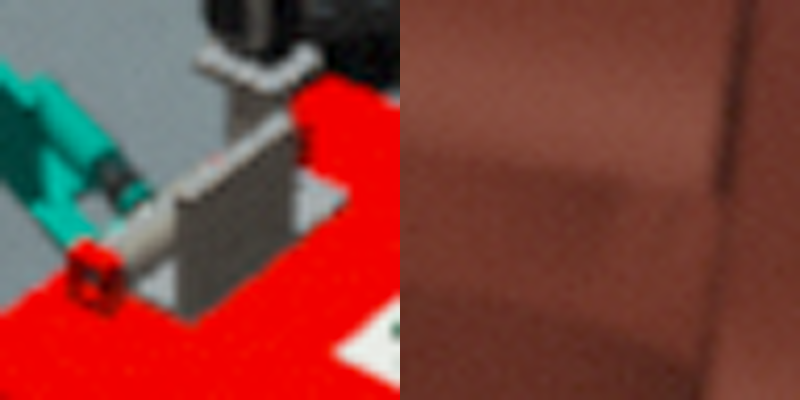

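Emit:
{"name": "drive_tool", "arguments": {"dp": [[0,-0.001,0],[0,-0.002,0],[0,-0.003,0],[0,-0.004,0],[0,-0.004,0]], "angular": [[0,0,0],[0,0,0],[0,0,0],[0,0,0],[0,0,0]]}}

```text
t: 10.15
ee_pos: [507.4, 10.2, 143.8]
eef_rot: [179.9, -0.1, -169.7]
contact_force: [-0.7, 3.8, 0.2]
opening: 0.18
```

Emit:
{"name": "drive_tool", "arguments": {"dp": [[0,-0.001,0],[0,-0.002,0],[0,-0.002,0]], "angular": [[0,0,0],[0,0,0],[0,0,0]]}}

```text
t: 10.52
ee_pos: [507.8, 8.6, 143.9]
eef_rot: [179.9, -0.0, -169.7]
contact_force: [-0.1, 6.2, -0.4]
opening: 0.177
```

Emit:
{"name": "drive_tool", "arguments": {"dp": [[0,-0.001,0],[0,-0.002,0],[0,-0.002,0]], "angular": [[0,0,0],[0,0,0],[0,0,0]]}}

```text
t: 10.9
ee_pos: [508.0, 7.1, 143.9]
eef_rot: [179.8, -0.0, -169.7]
contact_force: [-0.9, 6.7, 0.5]
opening: 0.178
```

Emit:
{"name": "drive_tool", "arguments": {"dp": [[0,-0.001,0],[0,-0.002,0],[0,-0.003,0],[0,-0.003,0]], "angular": [[0,0,0],[0,0,0],[0,0,0],[0,0,0]]}}

```text
t: 11.4
ee_pos: [508.4, 4.9, 143.9]
eef_rot: [179.7, -0.0, -169.7]
contact_force: [-1.5, 7.2, 0.9]
opening: 0.178
```

Emit:
{"name": "drive_tool", "arguments": {"dp": [[0,-0.001,0],[0,-0.002,0],[0,-0.002,0]], "angular": [[0,0,0],[0,0,0],[0,0,0]]}}

```text
t: 11.78
ee_pos: [508.6, 3.9, 143.9]
eef_rot: [179.6, -0.0, -169.6]
contact_force: [-2.1, 8.0, 1.9]
opening: 0.179
```

Emit:
{"name": "drive_tool", "arguments": {"dp": [[0,-0.001,0],[0,-0.002,0],[0,-0.003,0],[0,-0.003,0]], "angular": [[0.007,0,0],[0.007,0,0],[0.007,0,0],[0.007,0,0]]}}

```text
t: 12.28
ee_pos: [508.9, 2.2, 143.9]
eef_rot: [179.8, -0.0, -169.6]
contact_force: [-0.9, 9.2, 2.5]
opening: 0.179
```

Emit:
{"name": "drive_tool", "arguments": {"dp": [[0,-0.001,0],[0,-0.002,0],[0,-0.002,0]], "angular": [[0.006,0,0],[0.006,0,0],[0.006,0,0]]}}

```text
t: 12.65
ee_pos: [509.0, 1.6, 143.9]
eef_rot: [180.0, 0.0, -169.5]
contact_force: [-1.2, 10.1, 2.9]
opening: 0.18
```

Emit:
{"name": "drive_tool", "arguments": {"dp": [[0,-0.001,0],[0,-0.002,0],[0,-0.003,0],[0,-0.003,0]], "angular": [[0,0,-0.003],[0,0,-0.003],[0,0,-0.003],[0,0,-0.003]]}}

```text
t: 13.15
ee_pos: [509.2, 0.2, 143.9]
eef_rot: [179.8, 0.0, -169.3]
contact_force: [-1.1, 11.2, 1.5]
opening: 0.179
```

```bash
python3 - <<'E'
from look import *
goal([507.3,13.0,143.5],190.3)
look("n3",w=24)
E
```

```text
t 13.15 pos [509.2   0.2 143.9] rot [ 179.8    0.  -169.3] F [-1.1 11.2  1.5] op 0.179
dp [-0.0005, 0.0129, 0.0004] ang [0.004, 0.0, 0.006] deg 0.4
```

View pics/n3.png

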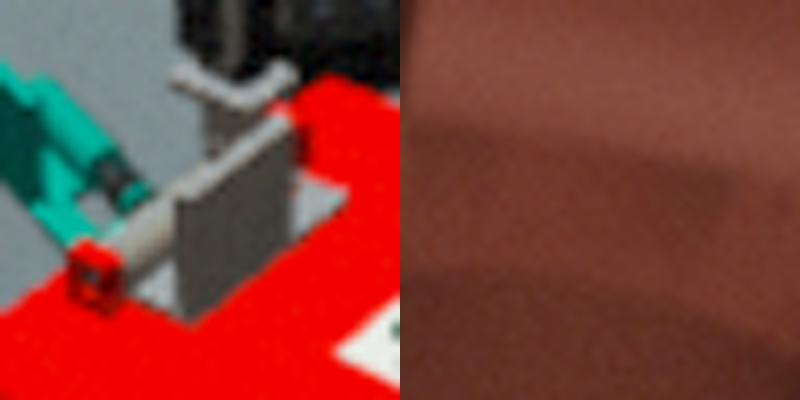

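Emit:
{"name": "drive_tool", "arguments": {"dp": [[0,-0.001,0],[0,-0.002,0],[0,-0.003,0]], "angular": [[0.003,0,0.006],[0.003,0,0.006],[0.003,0,0.006]]}}

```text
t: 13.62
ee_pos: [509.3, -0.4, 143.9]
eef_rot: [179.6, 0.0, -169.6]
contact_force: [-2.3, 15.2, 3.6]
opening: 0.179
```

Emit:
{"name": "drive_tool", "arguments": {"dp": [[-0.002,-0.0022,0],[-0.004,-0.0022,0],[-0.006,-0.0023,0],[-0.007,-0.0023,0]], "angular": [[0.006,0,0.01],[0.006,0,0.03],[0.006,0,0.05],[0.006,0,0.06]]}}

```text
t: 14.12
ee_pos: [514.3, 0.7, 143.3]
eef_rot: [179.7, -0.2, -173.0]
contact_force: [-8.8, 12.5, 4.9]
opening: 0.179
```

Emit:
{"name": "drive_tool", "arguments": {"dp": [[-0.003,-0.002,0],[-0.004,-0.0022,0],[-0.005,-0.0022,0]], "angular": [[0.005,0,0.01],[0.005,0,0.03],[0.005,0,0.03]]}}

```text
t: 14.5
ee_pos: [517.0, 1.1, 142.7]
eef_rot: [179.7, -0.4, -174.7]
contact_force: [-7.2, 12.1, 6.4]
opening: 0.178
```

Emit:
{"name": "drive_tool", "arguments": {"dp": [[-0.003,-0.002,-0.001],[-0.005,-0.0022,-0.002],[-0.007,-0.0025,-0.002],[-0.007,-0.0025,-0.002]], "angular": [[0.005,-0.007,0.01],[0.005,-0.007,0.03],[0.005,-0.007,0.05],[0.005,-0.007,0.06]]}}

```text
t: 15.0
ee_pos: [522.8, 1.8, 143.8]
eef_rot: [179.7, -0.2, -178.1]
contact_force: [-2.6, 13.2, -2.6]
opening: 0.181
```

```bash
python3 - <<'E'
from look import *
goal([507.3,13.0,143.5],180)
b=np.array([566.5+3,-11,0]);Rb=Rn.from_euler('z',10.3,degrees=True)
print(Rb.inv().apply(read_state()["ee_pos"]-b))
look("n4",w=24)
E
```

```text
t 15.0 pos [522.8   1.8 143.8] rot [ 179.7   -0.2 -178.1] F [-2.6 13.2 -2.6] op 0.181
dp [0.0151, 0.0117, 0.0004] ang [0.005, -0.003, 0.034] deg 1.9
[-43.6  20.9 143.8]
```

View pics/n4.png

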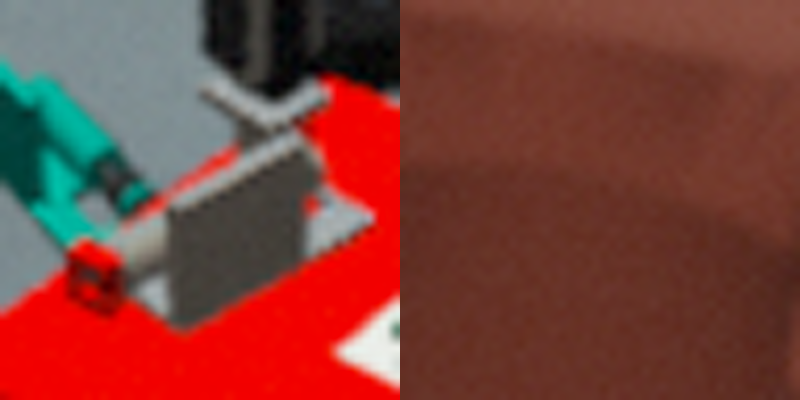

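Emit:
{"name": "drive_tool", "arguments": {"dp": [[-0.003,-0.0022,-0.0005],[-0.005,-0.0025,-0.0005],[-0.005,-0.0025,-0.0005]], "angular": [[0.005,-0.003,0.01],[0.005,-0.003,0.03],[0.005,-0.003,0.04]]}}

```text
t: 15.48
ee_pos: [526.7, 2.0, 143.5]
eef_rot: [179.7, -0.1, 179.7]
contact_force: [-2.9, 15.1, -1.9]
opening: 0.179
```

Emit:
{"name": "drive_tool", "arguments": {"dp": [[-0.001,0.002,0],[-0.001,0.004,0],[-0.001,0.006,0],[-0.001,0.008,0]], "angular": [[0.005,0,0],[0.005,0,0],[0.005,0,0],[0.005,0,0]]}}

```text
t: 15.98
ee_pos: [527.4, 10.7, 143.1]
eef_rot: [179.9, -0.2, 179.7]
contact_force: [0.0, 5.5, -2.5]
opening: 0.179
```

Emit:
{"name": "drive_tool", "arguments": {"dp": [[0,0.002,0],[0.001,0.004,0],[0.0015,0.0045,0],[0.0015,0.0045,0]], "angular": [[0,0,0],[0,0,0],[0,0,0],[0,0,0]]}}

```text
t: 16.48
ee_pos: [526.0, 14.8, 143.2]
eef_rot: [179.9, -0.2, 179.7]
contact_force: [0.0, 0.4, -1.0]
opening: 0.181
```

```bash
python3 - <<'E'
from look import *
goal([507.3,13.0,143.5],180)
b=np.array([566.5+3,-11,0]);Rb=Rn.from_euler('z',10.3,degrees=True)
print(Rb.inv().apply(read_state()["ee_pos"]-b))
look("n5",w=24)
E
```

```text
t 16.48 pos [526.   14.8 143.2] rot [179.9  -0.2 179.7] F [ 0.   0.4 -1. ] op 0.181
dp [0.0187, -0.0019, -0.0002] ang [0.001, -0.003, -0.005] deg 0.4
[-38.2  33.2 143.2]
```

View pics/n5.png

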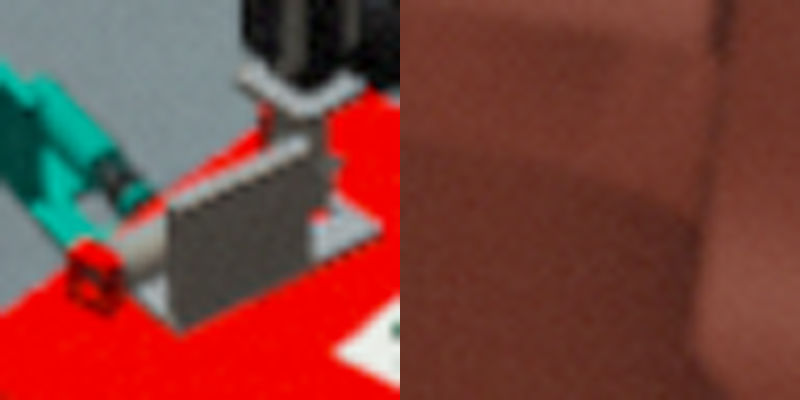

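Force gone (0.4 N); clip stays swung past the +y lug. Lift straight up.

Emit:
{"name": "drive_tool", "arguments": {"dp": [[0,0,-0.006],[0,0,-0.015],[0,0,-0.03],[0,0,-0.055],[0,0,-0.075]], "angular": [[0,0,0],[0,0,0],[0,0,0],[0,0,0],[0,0,0]]}}

```text
t: 17.2
ee_pos: [526.6, 14.8, 220.2]
eef_rot: [179.9, -0.1, 179.7]
contact_force: [0.5, -0.1, -1.4]
opening: 0.179
```

```bash
python3 - <<'E'
from look import *
goal([495.1,-314.1,216],174.3)
look("n6",w=24)
E
```

```text
t 17.2 pos [526.6  14.8 220.2] rot [179.9  -0.1 179.7] F [ 0.5 -0.1 -1.4] op 0.179
dp [0.0297, -0.3291, 0.0039] ang [0.001, -0.002, 0.094] deg 5.4
```

View pics/n6.png

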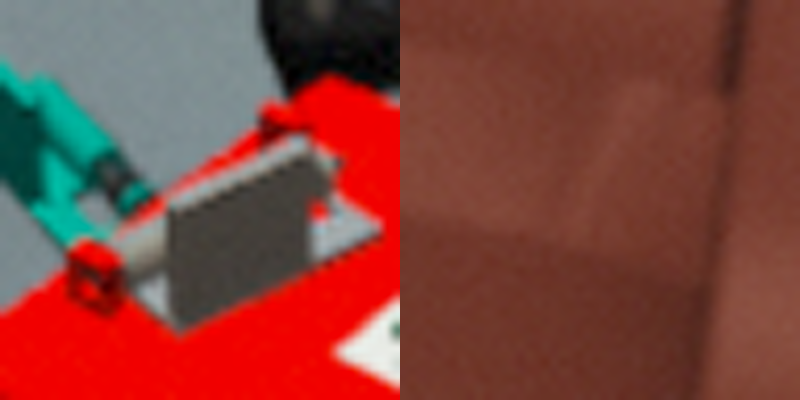

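Emit:
{"name": "drive_tool", "arguments": {"dp": [[0.03,-0.329,0.0],[0.03,-0.329,0.0],[0.03,-0.329,0.0],[0.03,-0.329,0.0],[0.03,-0.329,0.0]], "angular": [[0,0,0.094],[0,0,0.094],[0,0,0.094],[0,0,0.094],[0,0,0.094]]}}

```text
t: 17.92
ee_pos: [497.0, -298.2, 220.4]
eef_rot: [179.9, 0.1, 174.3]
contact_force: [1.2, 0.7, -1.4]
opening: 0.177
```

```bash
python3 - <<'E'
from h import *
goal([495.1,-314.1,150],174.3)
E
```

```text
t 17.93 pos [ 497.  -298.2  220.4] rot [179.9   0.1 174.3] F [ 1.2  0.7 -1.4] op 0.177
dp [0.0004, -0.0161, 0.0704] ang [0.001, 0.001, 0.0] deg 0.1
```

Emit:
{"name": "drive_tool", "arguments": {"dp": [[0.0005,-0.016,0.0],[0.0005,-0.016,0.02],[0.0005,-0.016,0.06],[0.0005,-0.016,0.09],[0.0005,-0.016,0.09]], "angular": [[0,0,0],[0,0,0],[0,0,0],[0,0,0],[0,0,0]]}}

```text
t: 18.55
ee_pos: [493.7, -312.0, 128.2]
eef_rot: [179.8, -0.2, 174.3]
contact_force: [-0.6, 0.9, -1.3]
opening: 0.179
```

```bash
python3 - <<'E'
from look import *
goal([495.1,-314.1,72.2],174.3)
look("r1",sc=(208,252),tp=(449,213),w=26)
E
```

```text
t 18.55 pos [ 493.7 -312.   128.2] rot [179.8  -0.2 174.3] F [-0.6  0.9 -1.3] op 0.179
dp [-0.0018, -0.0021, 0.056] ang [0.004, -0.003, 0.001] deg 0.3
```

View pics/r1.png

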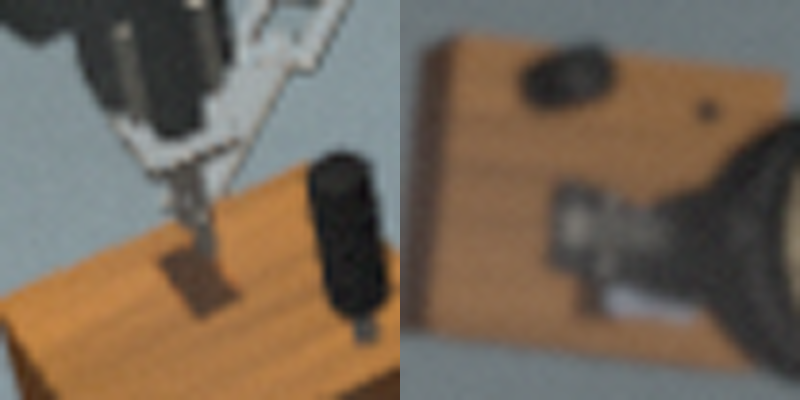

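Emit:
{"name": "drive_tool", "arguments": {"dp": [[-0.002,-0.002,0.005],[-0.002,-0.002,0.015],[-0.002,-0.002,0.03],[-0.002,-0.002,0.045],[-0.002,-0.002,0.052]], "angular": [[0.003,-0.003,0],[0.003,-0.003,0],[0.003,-0.003,0],[0.003,-0.003,0],[0.003,-0.003,0]]}}

```text
t: 19.27
ee_pos: [496.6, -315.3, 77.5]
eef_rot: [-180.0, 0.2, 174.3]
contact_force: [-0.7, -0.2, -1.4]
opening: 0.181
```

```bash
python3 - <<'E'
from look import *
goal([495.1,-314.1,72.2],174.3)
E
```

```text
t 19.27 pos [ 496.6 -315.3   77.5] rot [-180.     0.2  174.3] F [-0.7 -0.2 -1.4] op 0.181
dp [0.0016, 0.0011, 0.0053] ang [-0.001, 0.003, 0.001] deg 0.2
```

Emit:
{"name": "drive_tool", "arguments": {"dp": [[0.001,0.001,0.003],[0.001,0.001,0.005],[0.001,0.001,0.0055],[0.001,0.001,0.0055]], "angular": [[0,0,0],[0,0,0],[0,0,0],[0,0,0]]}}

```text
t: 19.77
ee_pos: [495.9, -314.4, 72.3]
eef_rot: [-179.9, 0.2, 174.3]
contact_force: [-0.6, 0.2, -1.4]
opening: 0.18
```

Emit:
{"name": "drive_tool", "arguments": {"dp": [[0,0,0.001],[0,0,0.0015],[0,0,0.0015]], "angular": [[0,0.003,0],[0,0.003,0],[0,0.003,0]]}}

```text
t: 20.15
ee_pos: [496.0, -314.5, 72.2]
eef_rot: [-179.9, 0.0, 174.3]
contact_force: [-3.7, 4.2, 13.0]
opening: 0.183
```

Seated (13 N up on the bolster). Open and retreat.

Emit:
{"name": "drive_tool", "arguments": {"dp": [[0,0,-0.0005],[0,0,-0.0005],[0,0,-0.0005],[0,0,-0.0005]], "angular": [[0,0,0],[0,0,0],[0,0,0],[0,0,0]], "claw": 0.06}}

```text
t: 20.65
ee_pos: [496.0, -314.4, 72.5]
eef_rot: [-179.9, 0.0, 174.3]
contact_force: [0.1, 0.7, -0.3]
opening: 0.704
```

Emit:
{"name": "drive_tool", "arguments": {"dp": [[0,0,-0.02],[0,0,-0.05],[0,0,-0.1],[0,0,-0.14],[0,0,-0.14]], "angular": [[0,0,0],[0,0,0],[0,0,0],[0,0,0],[0,0,0]]}}

```text
t: 21.28
ee_pos: [497.5, -315.5, 215.8]
eef_rot: [-179.7, 0.3, 174.3]
contact_force: [0.3, 0.2, -1.0]
opening: 0.71
```

Emit:
{"name": "drive_tool", "arguments": {"dp": [[0.1,0,0],[0.2,0,0],[0.2,0,0],[0.2,0,0]], "angular": [[0,0,0],[0,0,0],[0,0,0],[0,0,0]]}}

```text
t: 21.78
ee_pos: [295.3, -294.2, 213.8]
eef_rot: [-179.8, 0.2, 174.2]
contact_force: [1.0, -0.8, -0.1]
opening: 0.7
```

```bash
python3 - <<'E'
from look import *
s=read_state(); print(s["ee_pos"],s["t"])
look("r2",sc=(208,252),tp=(449,213),w=26)
T=cv2.imread("pics/r2_top.png"); S=cv2.imread("pics/r2_scene.png")
a=[cv2.resize(S[180:250,270:340],(400,400),interpolation=cv2.INTER_CUBIC),cv2.resize(T[175:235,300:360],(400,400),interpolation=cv2.INTER_CUBIC)]
cv2.imwrite("pics/r2b.png",np.hstack(a))
E
```

```text
[ 295.3 -294.2  213.8] 21.775
```

View pics/r2.png

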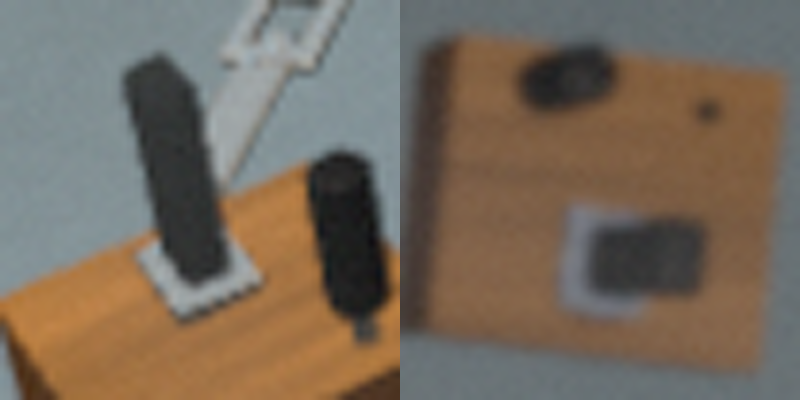

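View pics/r2b.png

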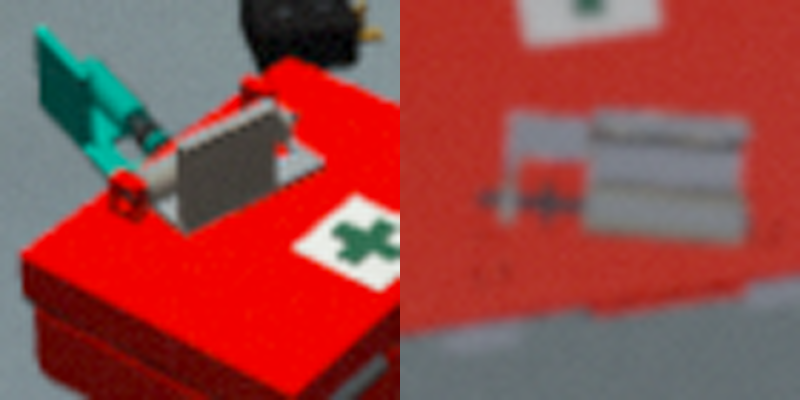

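```bash
cat > cf.py <<'E'
from reg import *
from scipy.optimize import minimize
def cm(v):
    x,y,yaw=v; R=Rn.from_euler('z',yaw,degrees=True); f=lambda *p:np.array([x,y,80])+R.apply(p)
    L=[[f(*p) for p in [(25,-42,52),(33,-42,52),(33,14,52),(25,14,52)]]]
    L.append([f(*p) for p in [(-10,-44.5,10),(10,-44.5,10),(10,14.5,10),(-10,14.5,10)]])
    L.append([f(*p) for p in [(-8.5,26,10),(8.5,26,10),(8.5,30,10),(-8.5,30,10)]])
    L.append([f(*p) for p in [(-3,26,10),(3,26,10),(3,54,10),(-3,54,10)]])
    L.append([f(*p) for p in [(-10,40,10),(33,40,3),(33,44.5,3),(-10,44.5,10)]])
    L.append([f(*p) for p in [(33,-42,5),(33,44,5)]])
    return L
def cfit(path,x0,n="top"):
    g=grad(cv2.imread(path))
    def c(v):
        q=samp(n,cm(v)); return -np.minimum(map_coordinates(g,[q[:,1],q[:,0]],order=1),60).mean()
    best=None
    for dx in(-4,0,4):
     for dy in(-4,0,4):
      for da in(-3,0,3):
        x=np.add(x0,[dx,dy,da]); r=minimize(c,x,method='Nelder-Mead',options=dict(initial_simplex=[x,x+[2,0,0],x+[0,2,0],x+[0,0,2]]))
        if best is None or r.fun<best.fun: best=r
    return best.x,best.fun
E
python3 - <<'E'
from cf import *
print("old",cfit("pics/top0.png",[511,-20,10]))
r=cfit("pics/r2_top.png",[516,-18,-3]); print(r)
out=[]
for k in(0,1):
    d,dr=crop("top","pics/r2_top.png",332,205,30,20,13)
    if k:
        for L in cm(r[0]): dr(L,(0,255,0))
        for L in boxmodel(567.5,-11,10.3)[1:]: dr(L,(0,255,255))
    out.append(d)
o=np.vstack(out); print(o.shape); cv2.imwrite("pics/ov5.png",cv2.resize(o,None,fx=.57,fy=.57))
for l in ("clip","clip_leg","bar_tip","lug_plain","lug_sprung"): pass
E
```

```text
old (array([512.1, -21. ,  12.2]), np.float64(-42.49253468779274))
(array([523.5, -19.6,   0.1]), np.float64(-42.13880036245501))
(1040, 780, 3)
```

View pics/ov5.png

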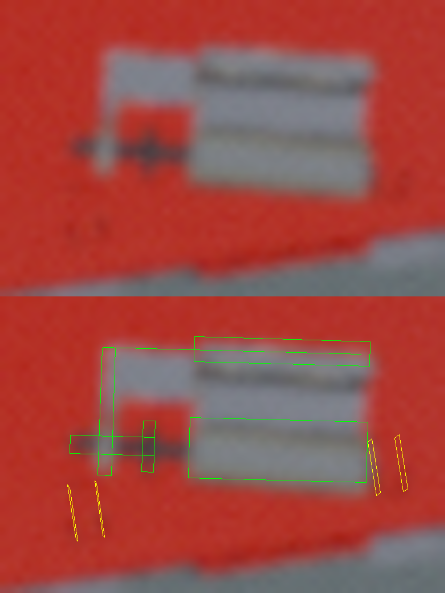

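```bash
python3 - <<'E'
from cf import *
for n in P:
    im=read_camera(n)
    for l in ("clip","clip_leg","bar_tip","collar"):
        r=tip_of(n,l); print(n,l,[(round(d["confidence"],2),c2w(n,d["centre"])) for d in r if c2w(n,d["centre"])[2]>60][:2])
T=cv2.imread("pics/r2_top.png")
# finer overlay with adjusted
d,dr=crop("top","pics/r2_top.png",332,205,30,20,13)
for L in cm([522.3,-19.8,-2.2]): dr(L,(0,255,0))
e,dr=crop("scene","pics/r2_scene.png",308,208,30,20,13)
for L in cm([525,-20,-2.2]): dr(L,(0,255,0))
cv2.imwrite("pics/ov6.png",cv2.resize(np.vstack([d,e]),None,fx=.57,fy=.57))
goal([553.5,-35,190],88)
E
```

```text
scene clip []
scene clip_leg [(0.61, array([554.6, -34.9, 121.9]))]
scene bar_tip []
scene collar [(0.74, array([518.7, -65.4,  89.7]))]
top clip [(0.7, array([521. , -22.8,  80.1])), (0.58, array([536.7, -22.5,  97.7]))]
top clip_leg [(0.58, array([547.4, -36.8, 122.1]))]
top bar_tip [(0.48, array([529.1,  35.2,  90.7]))]
top collar [(0.47, array([527.1,   9.5,  88.1]))]
t 22.38 pos [ 298.8 -295.7  214.5] rot [-179.7    0.3  174.4] F [-0.2 -0.1 -0.1] op 0.703
dp [-0.2278, 0.2845, 0.0245] ang [0.0, 0.008, 1.507] deg 86.4
```

View pics/ov6.png

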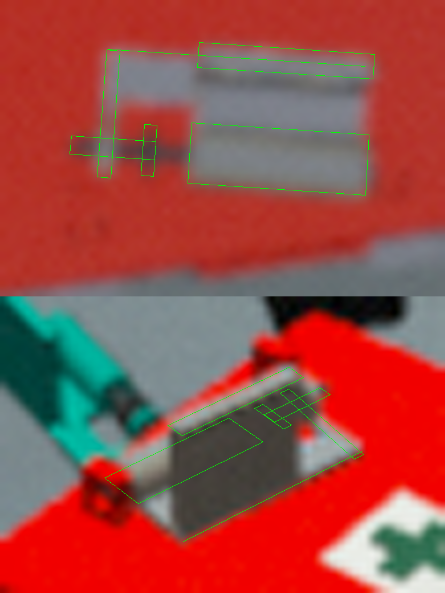

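Emit:
{"name": "drive_tool", "arguments": {"dp": [[-0.228,0.2845,0.0],[-0.228,0.2845,0.0],[-0.228,0.2845,0.0],[-0.228,0.2845,0.0],[-0.228,0.2845,0.0]], "angular": [[0,0.008,1.507],[0,0.008,1.507],[0,0.008,1.507],[0,0.008,1.507],[0,0.008,1.507]], "claw": 0.036}}

```text
t: 23.0
ee_pos: [484.1, -108.2, 214.7]
eef_rot: [-180.0, 0.2, 128.9]
contact_force: [1.1, -1.0, 0.4]
opening: 0.424
```

```bash
python3 - <<'E'
from h import *
goal([553.5,-35,180],87.8)
E
```

```text
t 23.0 pos [ 484.1 -108.2  214.7] rot [-180.     0.2  128.9] F [ 1.1 -1.   0.4] op 0.424
dp [0.0136, 0.1, 0.0346] ang [0.001, 0.004, 0.717] deg 41.1
```

Emit:
{"name": "drive_tool", "arguments": {"dp": [[0.0136,0.1,0.03],[0.0136,0.1,0.03],[0.0136,0.1,0.034],[0.0136,0.1,0.034],[0.0136,0.1,0.034]], "angular": [[0,0.004,0.717],[0,0.004,0.717],[0,0.004,0.717],[0,0.004,0.717],[0,0.004,0.717]]}}

```text
t: 23.62
ee_pos: [553.5, -34.7, 180.3]
eef_rot: [180.0, -0.0, 87.9]
contact_force: [-0.6, -0.0, -0.8]
opening: 0.42
```

```bash
python3 - <<'E'
from look import *
goal([553.5,-35,104],87.8)
look("k1",w=32)
E
```

```text
t 23.62 pos [553.5 -34.7 180.3] rot [180.   -0.   87.9] F [-0.6 -0.  -0.8] op 0.42
dp [-0.0003, -0.0, 0.0763] ang [0.0, -0.0, 0.002] deg 0.1
```

View pics/k1.png

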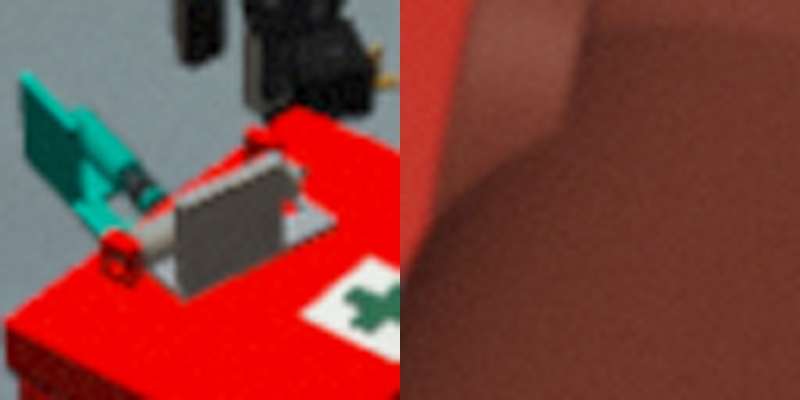

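Emit:
{"name": "drive_tool", "arguments": {"dp": [[0,0,0.02],[0,0,0.04],[0,0,0.06],[0,0,0.075],[0,0,0.075]], "angular": [[0,0,0],[0,0,0],[0,0,0],[0,0,0],[0,0,0]]}}

```text
t: 24.35
ee_pos: [552.9, -34.9, 104.8]
eef_rot: [-179.9, -0.0, 88.1]
contact_force: [-0.3, -0.4, 0.0]
opening: 0.417
```

```bash
python3 - <<'E'
from look import *
goal([553.5,-35,104],87.8)
look("k2",w=32)
E
```

```text
t 24.35 pos [552.9 -34.9 104.8] rot [-179.9   -0.    88.1] F [-0.3 -0.4  0. ] op 0.417
dp [-0.0001, 0.0006, 0.0008] ang [-0.001, -0.0, 0.005] deg 0.3
```

View pics/k2.png

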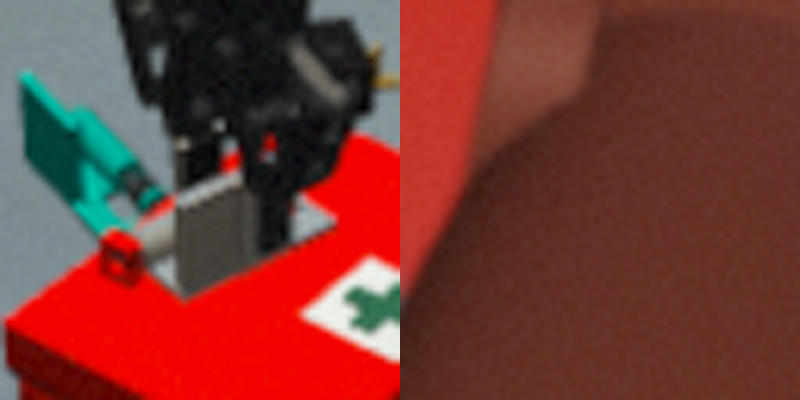

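Emit:
{"name": "drive_tool", "arguments": {"dp": [[0,0.0005,0],[0,0.0005,0],[0,0.0005,0],[0,0.0005,0]], "angular": [[0,0,0],[0,0,0],[0,0,0],[0,0,0]], "claw": 0.002}}

```text
t: 24.95
ee_pos: [553.1, -35.1, 107.0]
eef_rot: [-180.0, 0.0, 88.0]
contact_force: [-7.4, -0.8, 11.9]
opening: 0.079
```

```bash
python3 - <<'E'
from look import *
goal([553.5,-35,104],87.8)
look("k3",w=32)
print(proj("scene",[571,-35,112]),proj("scene",[553,-35,105]))
E
```

```text
t 24.95 pos [553.1 -35.1 107. ] rot [-180.    0.   88.] F [-7.4 -0.8 11.9] op 0.079
dp [0.0001, 0.0004, 0.003] ang [-0.001, 0.0, 0.004] deg 0.3
[313.9 210.7] [309.3 209.8]
```

View pics/k3.png

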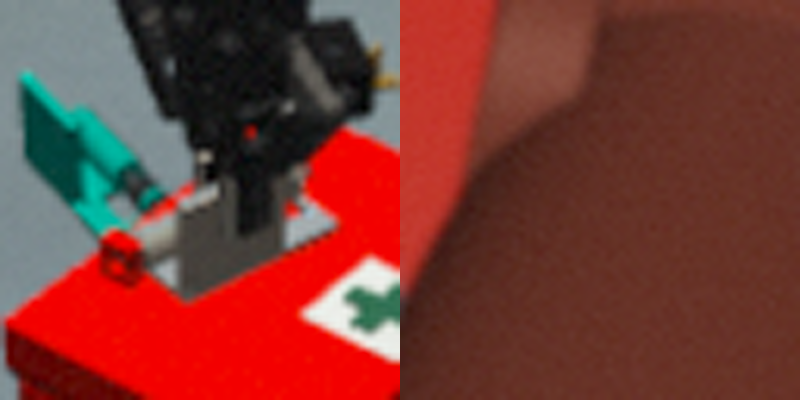

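Emit:
{"name": "drive_tool", "arguments": {"dp": [[0,0.0005,-0.0005],[0,0.0005,-0.0005]], "angular": [[0,0,0],[0,0,0]]}}

```text
t: 25.3
ee_pos: [552.7, -34.9, 107.4]
eef_rot: [-179.9, -0.0, 88.1]
contact_force: [-4.5, 0.7, 0.9]
opening: 0.082
```

Emit:
{"name": "drive_tool", "arguments": {"dp": [[0.001,0,0],[0.003,0,0],[0.005,0,0],[0.007,0,0]], "angular": [[0,0,0],[0,0,0],[0,0,0],[0,0,0]]}}

```text
t: 25.8
ee_pos: [553.3, -27.6, 107.5]
eef_rot: [-179.9, -0.0, 88.1]
contact_force: [-0.2, 0.0, -0.6]
opening: 0.081
```

Emit:
{"name": "drive_tool", "arguments": {"dp": [[0.002,0,0],[0.004,0,0],[0.006,0,0],[0.006,0,0]], "angular": [[0,0,0],[0,0,0],[0,0,0],[0,0,0]]}}

```text
t: 26.3
ee_pos: [553.6, -21.4, 107.5]
eef_rot: [-179.9, -0.0, 88.1]
contact_force: [0.7, 0.0, -0.8]
opening: 0.08
```

```bash
python3 - <<'E'
from look import *
goal([553.5,-35,104],87.8)
look("k4",w=32)
E
```

```text
t 26.3 pos [553.6 -21.4 107.5] rot [-179.9   -0.    88.1] F [ 0.7  0.  -0.8] op 0.08
dp [-0.0136, 0.0003, 0.0035] ang [-0.001, -0.001, 0.005] deg 0.3
```

View pics/k4.png

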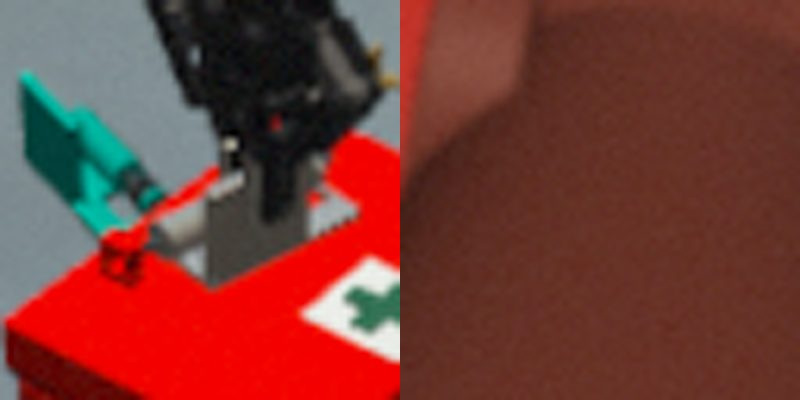

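Emit:
{"name": "drive_tool", "arguments": {"dp": [[0.001,0,-0.005],[0.001,0,-0.015],[0.001,0,-0.03],[0.001,0,-0.06],[0.001,0,-0.09]], "angular": [[0,0,0],[0,0,0],[0,0,0],[0,0,0],[0,0,0]]}}

```text
t: 27.02
ee_pos: [553.8, -20.6, 199.4]
eef_rot: [-180.0, -0.0, 88.1]
contact_force: [-0.5, -0.5, -0.8]
opening: 0.083
```

```bash
python3 - <<'E'
from look import *
goal([545,327,200],110)
look("k5",sc=(315,195),w=32)
E
```

```text
t 27.02 pos [553.8 -20.6 199.4] rot [-180.    -0.    88.1] F [-0.5 -0.5 -0.8] op 0.083
dp [0.3471, -0.0206, -0.0004] ang [-0.001, -0.001, -0.383] deg 21.9
```

View pics/k5.png

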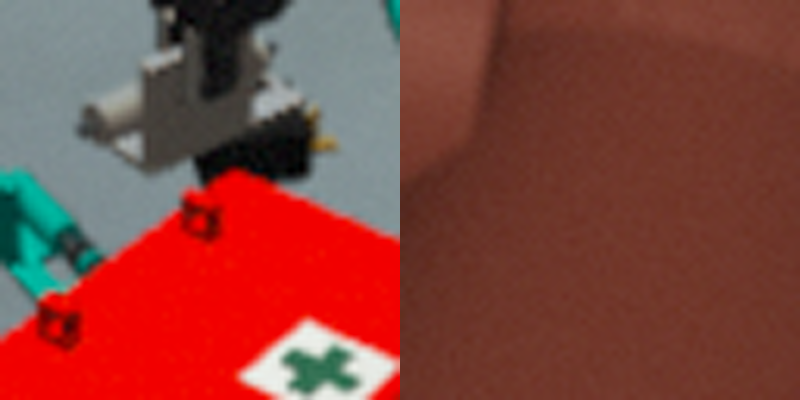

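Emit:
{"name": "drive_tool", "arguments": {"dp": [[0.06,-0.004,0],[0.12,-0.008,0],[0.18,-0.01,0],[0.24,-0.01,0],[0.3,-0.01,0]], "angular": [[0,0,0],[0,0,0],[0,0,0],[0,0,0],[0,0,0]]}}

```text
t: 27.75
ee_pos: [555.7, 281.1, 201.7]
eef_rot: [179.7, 0.0, 88.1]
contact_force: [0.6, -0.1, -1.7]
opening: 0.08
```

```bash
python3 - <<'E'
from look import *
goal([558.5,311.5,80],88)
E
```

```text
t 27.75 pos [555.7 281.1 201.7] rot [179.7   0.   88.1] F [ 0.6 -0.1 -1.7] op 0.08
dp [0.0305, 0.0012, 0.1217] ang [0.005, 0.0, 0.001] deg 0.3
```

Emit:
{"name": "drive_tool", "arguments": {"dp": [[0.03,0.001,0.0],[0.0305,0.001,0.03],[0.0305,0.001,0.08],[0.0305,0.001,0.12],[0.0305,0.001,0.12]], "angular": [[0.005,0,0],[0.005,0,0],[0.005,0,0],[0.005,0,0],[0.005,0,0]]}}

```text
t: 28.38
ee_pos: [555.8, 310.4, 78.7]
eef_rot: [-179.7, 0.2, 88.1]
contact_force: [-0.0, -0.9, -0.3]
opening: 0.084
```

```bash
python3 - <<'E'
from look import *
goal([558.5,311.5,38],88)
look("s1",sc=(390,185),tp=(202,196),w=36)
E
```

```text
t 28.38 pos [555.8 310.4  78.7] rot [-179.7    0.2   88.1] F [-0.  -0.9 -0.3] op 0.084
dp [0.0013, 0.0029, 0.0407] ang [-0.006, 0.003, 0.001] deg 0.4
```

View pics/s1.png

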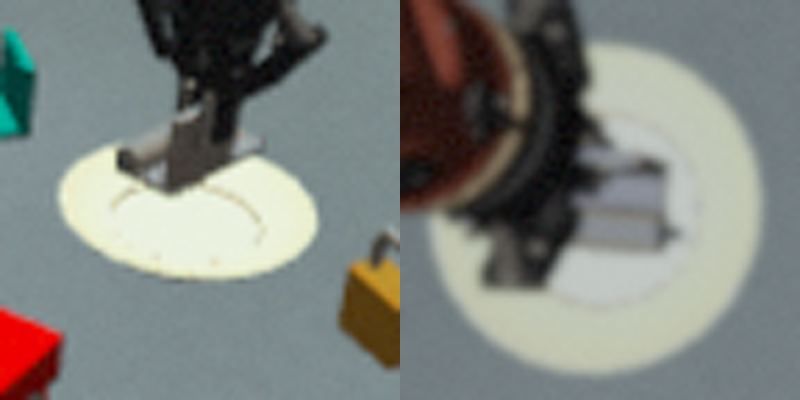

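Emit:
{"name": "drive_tool", "arguments": {"dp": [[0.001,0,0.01],[0.001,0,0.025],[0.001,0,0.036],[0.001,0,0.038],[0.001,0,0.038]], "angular": [[-0.005,0,0],[-0.005,0,0],[-0.005,0,0],[-0.005,0,0],[-0.005,0,0]]}}

```text
t: 29.1
ee_pos: [558.8, 312.6, 44.6]
eef_rot: [179.7, 0.0, 88.1]
contact_force: [0.8, -0.1, -0.7]
opening: 0.082
```

Emit:
{"name": "drive_tool", "arguments": {"dp": [[0,0,0.002],[0,0,0.004],[0,0,0.004]], "angular": [[0,0,0],[0,0,0],[0,0,0]]}}

```text
t: 29.48
ee_pos: [558.8, 312.6, 40.5]
eef_rot: [179.7, 0.0, 88.1]
contact_force: [-0.5, -0.6, -0.5]
opening: 0.077
```

Underside about 13 mm up now. Continue until contact.

Emit:
{"name": "drive_tool", "arguments": {"dp": [[0,0,0.002],[0,0,0.004],[0,0,0.004]], "angular": [[0.005,0,0],[0.005,0,0],[0.005,0,0]]}}

```text
t: 29.85
ee_pos: [558.9, 312.6, 36.5]
eef_rot: [180.0, 0.0, 88.0]
contact_force: [0.7, 0.3, -0.0]
opening: 0.078
```

Emit:
{"name": "drive_tool", "arguments": {"dp": [[0,0,0.0015],[0,0,0.003],[0,0,0.003]], "angular": [[0,0,0],[0,0,0],[0,0,0]]}}

```text
t: 30.22
ee_pos: [559.2, 312.1, 34.6]
eef_rot: [179.9, 0.0, 88.0]
contact_force: [-3.5, -5.1, 11.3]
opening: 0.081
```

Emit:
{"name": "drive_tool", "arguments": {"dp": [[0,0,0],[0,0,0],[0,0,0]], "angular": [[0,0,0],[0,0,0],[0,0,0]]}}

```text
t: 30.6
ee_pos: [559.2, 312.1, 35.0]
eef_rot: [179.9, 0.0, 88.0]
contact_force: [-2.2, -2.5, 6.4]
opening: 0.082
```

Emit:
{"name": "drive_tool", "arguments": {"dp": [[0,0,0],[0,0,0],[0,0,0],[0,0,0]], "angular": [[0,0,0],[0,0,0],[0,0,0],[0,0,0]], "claw": 0.03}}

```text
t: 31.1
ee_pos: [559.2, 312.0, 34.9]
eef_rot: [179.9, 0.0, 88.0]
contact_force: [0.1, 0.5, -0.3]
opening: 0.353
```

Emit:
{"name": "drive_tool", "arguments": {"dp": [[0,0,-0.01],[0,0,-0.03],[0,0,-0.07],[0,0,-0.12],[0,0,-0.17]], "angular": [[0,0,0],[0,0,0],[0,0,0],[0,0,0],[0,0,0]]}}

```text
t: 31.72
ee_pos: [558.8, 312.1, 207.2]
eef_rot: [179.9, 0.0, 88.0]
contact_force: [0.5, 0.2, 0.0]
opening: 0.354
```

Emit:
{"name": "drive_tool", "arguments": {"dp": [[0,-0.05,-0.02],[0,-0.1,-0.02],[0,-0.16,-0.02],[0,-0.2,-0.02],[0,-0.2,-0.02]], "angular": [[0,0,0],[0,0,0],[0,0,0],[0,0,0],[0,0,0]]}}

```text
t: 32.35
ee_pos: [356.6, 319.0, 228.0]
eef_rot: [179.9, -0.0, 88.2]
contact_force: [0.6, -0.5, -0.1]
opening: 0.351
```

```bash
python3 - <<'E'
from look import *
goal([558.5,311.5,38],88)
look("s2",sc=(390,185),tp=(202,196),w=36)
S=cv2.imread("pics/s2_scene.png");T=cv2.imread("pics/s2_top.png")
cv2.imwrite("pics/s2f.png",np.vstack([S,T])[:, :][::1] if 0 else cv2.resize(np.hstack([S,T]),(800,250)))
E
```

```text
t 32.35 pos [356.6 319.  228. ] rot [179.9  -0.   88.2] F [ 0.6 -0.5 -0.1] op 0.351
dp [-0.0011, 0.2016, 0.1904] ang [0.002, -0.0, 0.003] deg 0.2
```

View pics/s2.png

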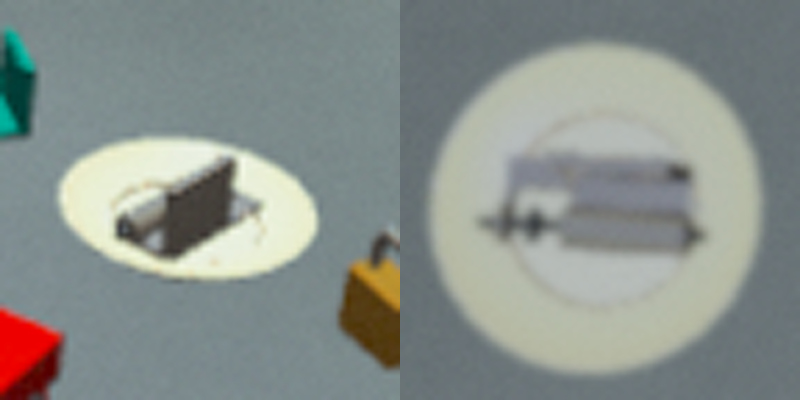

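View pics/s2_top.png

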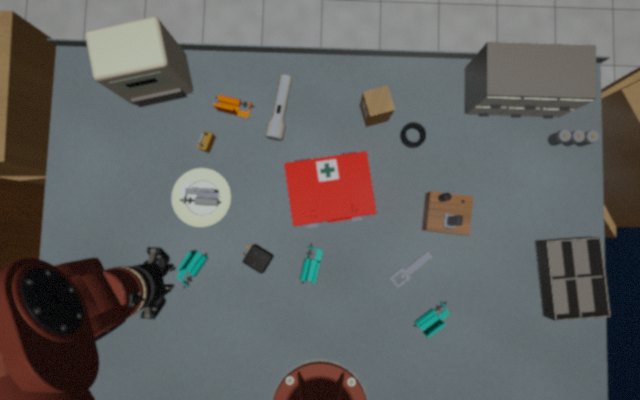

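View pics/s2_scene.png

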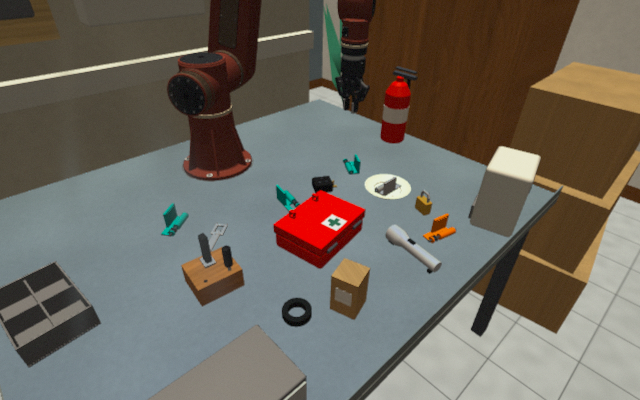

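The clip lies centred in the saucer (top px ~(202,197)), the tool stands in its rack slot (px ~(453,220)), the box lid is bare between its lugs, and the other things are where they were.

```bash
python3 -c "
from cell import *
s=read_state(); print(s['t'],s['contact_force']); print(job_done())"
```

```text
32.45 [0.78261957 0.01303112 0.69222024]
the job is handed in; nothing more can be done
None
```

The worn clip is off the first-aid box and lying in the saucer, and the forked tool is back in its rack slot. I handed the job in at about 32.5 s; no verdict was reported.

- **Freeing the bar:** I set the fork over the bare neck without touching anything on the way down. I pushed the collar back until the force rose from about 11 N to 15 N within 0.6 mm, which I took as the stop. I then swung the sprung end about 12° towards the back of the box, past the side of the lug. Releasing the spring gave no residual force and the clip stayed put.
- **Tool:** I lowered it into the slot until the bolster pressed on the rack with 13 N. The pictures afterwards show the bolster flat on the face.
- **Clip:** When I gripped the leg, the arm was pushed up 2 mm with about 12 N, probably because the front finger touched the barrel. I relieved this before moving on. I drew the clip about 13 mm along the bar to free the plain pin, then lifted it away and lowered it onto the saucer until I felt contact.

**Last checks:** The final pictures show the clip centred in the saucer, the tool upright in its slot, a bare lid between the lugs, and the other things where they were. The gripper was clear of everything.

**Disagreements:** The two cameras differed by about 3 to 6 mm on where the box was, so I set the fork's position relative to the tool as each camera saw it. The automatic fit of the swung clip's angle was about 2° off, and I corrected it from the overlay.

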